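# Lever the shaker up on to its service catches

## Robot

A 6-joint arm with a two-finger parallel gripper is mounted at the origin on a cart in front of the work surface, level with it; the furniture and walls round the work are solid. World frame = base frame: x ahead of the robot, y to its left, z up, the work surface at z = 0. Lengths are in m, angles in rad, forces in N, time in s.
With the tool pointing down it reaches from about 0.3 to 0.775 m from the base axis. Payload 14.6 kg.
Tool frame: the origin (TCP) lies on the centre line of the jaws, within the pads' length; the fingertips stand ctrl.tcp_to_tips ahead of it and the grasp point (between the pads) lies 2 mm behind it (ctrl.tcp_to_tips is the distance from the TCP to the fingertips, in m); z points along the fingers, y is the line along which they close (so a half turn about z gives the same grasp; the last joint's range is limited). The gripper opens to 94 mm and grips with 3 to 60 N. Pads are 16 mm wide; open, the fingers measure 119 mm over their backs; the gripper's body (75 mm by 177 mm) begins 78 mm behind the grasp point.
Start: joints at [-1.21, 0.3, 1.521, -0, 1.321, -0.067], TCP at [0.228, -0.5, 0.222] pointing down, gripper open.
Joint ranges: [-3.03, 3.03], [-0.79, 2.21], [0.23, 2.52], [-1.04, 4.18], [0, 3.07], [-2.55, 2.55]. Speed limits (rad/s): [2.22, 2.22, 2.57, 3.14, 3.14, 3.14].

## Interface

Orientations are given as [roll, pitch, yaw] about the fixed x, y, z axes, in that order (R = Rz(yaw) Ry(pitch) Rx(roll)).
In Python, from station import telemetry, viewer, hand_in, ctrl gives the robot as it stands.
- The arm moves only by the tool step_arm, never from a script. Its argument "plan" is a list of rows, each an object of numbers: "dx", "dy", "dz": the shift along the tool's x, y, z scaled (see below); "rx", "ry", "rz": the turn, a rotation vector about the tool's x, y, z scaled (see below); "claw": the closure, from 0 (fully open) to 1 (shut). In form: [{"dx": .., "dy": .., "dz": .., "rx": .., "ry": .., "rz": .., "claw": ..}, ...]. A call has 1 to 10 rows; each row shifts and turns the commanded pose from where the row before left it, along the tool's axes as they then stand; what a row does not reach is not made up. The controller multiplies each number of a shift by 0.1 m and each number of a turn by 90 degrees. A row lasts 1/10 s, in which the tool goes at most 50 mm and 8.59 degrees, less where a joint would pass 70% of its speed; a pose out of reach is approached as far as the arm can. A call with a number of a shift or a turn outside -1 to 1 is refused whole. A call with a gripper value outside its range is refused whole. The fingers move at their own pace and stop on an object; "grip_force" is the grip in N (left out, the last holds). Time passes only in rows, so rows that do not move let the fingers close. It gives the time, the measured TCP pose, the force, the opening and the grip force at its end, in the units of the state.
- telemetry.get_obs(): the state, without advancing time (a new reading comes with each control period).
- viewer.camera(name): name is "side" or "top" or "wrist"; returns a dict with "img" (480x640x3 uint8, red, green, blue), "z_map" (480x640 float32, m along the optical axis (not along the pixel's ray), 0 where there is no reading), "fx", "fy", "cx", "cy" (pixels), "R" (3x3) and "t" (3): a world point X has camera coordinates R X + t; the wrist camera has in their place "tool_from_camera" (4x4, takes a point from camera to tool coordinates, whose origin is the TCP and whose axes are the flange's). Camera axes: x right, y down, z forward; pixel columns grow to the right and rows downward; lengths in m; the calibration is good to about 2 mm. A picture is of the moment at which its call begins: read the wrist's pose just before it.
- hand_in(): hands the job in; it is judged then, once.
Trained networks look in a picture, given as the dict that the camera call returned (one of the last four; its "shot" number tells which), for a name from the list of things; names that differ only in an ending like _2 or _b are one class to them, and where a whole thing is asked for, a point or a joint stands for the part that bears it (a point fixed in the world has none). Each returns a list of dicts, best first, with "score" (0 to 1); they miss things now and then, are a little off and sometimes report something else, mostly with a low value. They report only what shows in the picture. A call takes as long as a camera call. They do not tell look-alikes from the thing itself.
- viewer.recognise(target, picture): "rect" ([left, top, right, bottom] in pixels, round what is visible of it).
The state is a dict: "time_s": time; "qpos": joint angles; "joint_vel": joint speeds; "tau": joint torques, N m; "ee_pos": TCP position; "eef_rot": TCP orientation; "force": force on the tool from outside, world axes, zero at the start; "moment": the same for the moment, N m; "grip_width": finger opening in m; "grip_force": force on a finger pad.
Only numpy, scipy, OpenCV 4.12 (cv2) and the standard library are available. Lean on these libraries where they do the work, as an engineer would, in place of code of your own. Each camera call takes 0.05 s, during which the arm holds its last target. There are 200 camera calls.

## Task

Stand the fulcrum block in front of the bench shaker's lip, lay the pry bar over it with its tip under the lip and let go, then press the bar's free end gently down, without forcing it once the shaker meets its stop, until the catches hold the shaker up. Then take the bar out and lay it flat on the worktop, clear of the shaker; the block may stay. Lift only with the bar, never touch the shaker with the gripper or arm, and leave the other things where they are.

Things in the scene. Friction and masses are not known exactly. Their poses are not given: they have to be found in the camera images.
- shaker_stand: Shaker's dark steel sub-frame, fixed to the bench: 124 mm deep (x -54 to +70 mm), 18 mm high. Origin on the worktop under its middle; +x points from the shaker's front to its back, z up. Aluminium posts, 56 mm high, 24 mm deep and 18 mm thick, hold the spring catches beside the shaker top at x = -60 mm, y = +-109 mm.
- lip (a point): Middle of the lip's lower front edge when down: 80 mm before the stand's origin, 20 mm above the worktop; fixed to the stand, same axes. The lip is the shaker top's front edge, overhanging the sub-frame by 26 mm: the gap beneath is 20 mm high and 26 mm deep, to the sub-frame's front face. With the tip hard against that face the bar jams as it is pressed: 10 to 18 mm is enough. Free for 70 mm either side.
- shaker_top (a joint): Tilt of the white shaker top (150 mm deep, 170 wide, z 20 to 54 mm, round platform above to 70 mm; 2.5 to 4.7 kg) about its rear hinge (stand x = +70, z = 30 mm), rad: 0 down, growing as the lip rises (0.01 is 1.5 mm at the lip). The catches snap in under it at about 0.087, then hold it near 0.085; hard stop at 0.104. Else it falls back.
- block_mid (a point): Centre of the loose aluminium fulcrum block, 16 mm above its underside: 34 mm (x) by 56 mm (y) by 32 mm high, 0.45 kg, with a round steel ridge (10 mm radius) along its y on top. Grip it over its 56 mm length. It works with its ridge parallel to the lip and about 45 mm in front of it (25 to 70 mm).
- bar_mid (a point): Centre of the loose pry bar, 7 mm above its flat underside; 200 mm along its x, tip at +x, z up as it lies; 0.22 kg, balances 20 mm to the handle side. Black handle x -100 to -22 mm, 24 wide, 14 thick; steel blade 22 wide, 7 thick. To slide in over the block it must slope 0.5 rad or more, tip down; left there it rests with its tip up against the lip, handle up at about 0.35 rad.
- bar_tip (a point): Middle of the pry bar's thin tip edge: on the bar at x = +100 mm, 2 mm above its underside; axes as the bar. The blade thins over its last 30 mm to 4 mm.
- bottle_amber: Brown glass bottle with black cap, 72 mm across, 172 mm high, bystander; origin at its underside.
- marker_1: Marker pen, 128 mm long along its y, 16 mm thick, bystander; origin at its underside.
- petri: Flat round dish, 90 mm across, 12 mm high, bystander; origin at its underside.
Mind the look-alikes: they are no part of the job. There is more than one size of the part that bears block_mid; the job needs the larger.

How it is judged:
By the outcome, as a careful person would: the job done as asked, in the order asked, and still so for the second after the job is handed in, with the robot touching nothing.
It also fails if it takes over 72 s, if anything falls off the work surface, if the arm or the gripper's body presses on something with over 40 N, if the wrist force passes 120 N, or if a joint passes its speed limit or range.

## Working session

There is one attempt and no reset: what is moved stays moved. The work goes in short steps, Python scripts to look and compute and a tool call to move; the robot and the scene stay as the last step left them, time stands still between calls to the robot, and variables do not carry over. Pictures are saved under pics/ and viewed, at most 10 in all, crops included, and the job is handed in when it is done.

Besides the shell and the picture viewer there is one more tool, called after "Emit:" by a JSON object that holds its "fn" and its "kwargs", one argument or row to a line. step_arm: Moves the arm, as the interface text tells. Shifts and turns lie within -1 to 1; 1 stands for 0.1 m of shift or 90 degrees of turn. Its arguments: {"type":"object","properties":{"plan":{"type":"array"},"grip_force":{"type":"number"}},"required":["plan"]}

```bash
mkdir -p pics; ls
cat > h.py <<'E'
import numpy as np, cv2
from station import telemetry, viewer, hand_in, ctrl
from scipy.spatial.transform import Rotation as Rn
def cloud(c):
    z=c["z_map"]; v,u=np.mgrid[0:480,0:640]
    P=np.stack([(u-c["cx"])/c["fx"]*z,(v-c["cy"])/c["fy"]*z,z],-1)
    if "R" in c: W=(P-np.array(c["t"]))@np.array(c["R"])
    else:
        o=telemetry.get_obs(); T=np.array(c["tool_from_camera"])
        W=(P@T[:3,:3].T+T[:3,3])@Rn.from_euler("xyz",o["eef_rot"]).as_matrix().T+np.array(o["ee_pos"])
    W[z<=0]=np.nan
    return W
def save(c,n): cv2.imwrite("pics/"+n+".png",c["img"][...,::-1])
E
python3 - <<'E'
from h import *
print(telemetry.get_obs(), ctrl.tcp_to_tips)
for n in ["top","side"]:
    c=viewer.camera(n); save(c,n+"0"); W=cloud(c); np.savez("/tmp/"+n,W=W,img=c["img"])
    for t in ["shaker_stand","shaker_top","block_mid","bar_mid","bottle_amber","marker_1","petri"]:
        for r in viewer.recognise(t,c)[:3]:
            a,b,d,e=[int(x) for x in r["rect"]]; 
            print(n,t,round(r["score"],2),r["rect"],np.round(W[(b+e)//2,(a+d)//2],3))
E
```

```text
pics
{'time_s': 0.0, 'qpos': array([-1.20958829e+00,  3.00453147e-01,  1.52155778e+00, -1.03202669e-05,
        1.32070301e+00, -6.66013562e-02]), 'joint_vel': array([ 0.00044349,  0.0003963 ,  0.00041287,  0.0006687 ,  0.00011368,
       -0.00133286]), 'tau': array([-1.49367293e-03, -5.31812990e+01, -3.52732301e+01,  7.07569672e-02,
        2.44608679e-02, -8.87944020e-05]), 'ee_pos': array([ 0.22809433, -0.50021444,  0.22190603]), 'eef_rot': array([-3.14047319e+00, -6.46494291e-05,  4.27811916e-01]), 'force': array([0.00715805, 0.25801234, 0.81750086]), 'moment': array([-0.06897974,  0.01643233, -0.00646884]), 'grip_force': 0.0, 'grip_width': 0.09397722197742833} 0.017
top shaker_stand 0.67 [180.1, 184.2, 257.9, 298.8] [ 0.564 -0.05   0.071]
top shaker_top 0.57 [184.1, 199.8, 260.7, 286.0] [ 0.562 -0.058  0.068]
top block_mid 0.77 [310.7, 265.3, 321.1, 288.0] [ 0.479 -0.245  0.015]
top block_mid 0.75 [330.6, 212.2, 362.4, 231.7] [ 0.59  -0.324  0.033]
top bar_mid 0.95 [355.8, 236.3, 426.1, 311.3] [ 0.472 -0.409  0.003]
top bottle_amber 0.84 [384.1, 141.3, 425.3, 198.1] [ 0.654 -0.44   0.15 ]
top marker_1 0.56 [274.6, 326.7, 338.8, 346.4] [ 0.354 -0.213  0.012]
top petri 0.61 [332.7, 161.7, 375.3, 200.9] [ 0.691 -0.354  0.003]
side shaker_stand 0.85 [272.7, 173.2, 394.6, 233.8] [ 0.561 -0.118  0.065]
side shaker_top 0.74 [290.8, 176.9, 380.5, 225.6] [ 0.566 -0.116  0.07 ]
side block_mid 0.78 [280.6, 259.1, 307.8, 277.1] [ 0.477 -0.263  0.014]
side block_mid 0.57 [352.8, 268.8, 379.6, 305.1] [ 0.59  -0.352  0.031]
side bar_mid 0.96 [252.2, 293.6, 352.3, 361.4] [ 0.482 -0.582  0.149]
side bottle_amber 0.97 [412.0, 232.0, 468.1, 355.4] [ 0.663 -0.488  0.112]
side marker_1 0.63 [219.1, 239.3, 230.6, 285.2] [ 0.355 -0.232  0.014]
side petri 0.54 [408.5, 287.8, 412.4, 301.5] [ 0.666 -0.345  0.005]
```

Run:
```python
import cv2,numpy as np
a=cv2.imread("pics/top0.png")[120:400,150:470]; b=cv2.imread("pics/side0.png")[140:390,200:500]
a=cv2.resize(a,None,fx=1.25*1.0,fy=1.25*1.0,interpolation=3); b=cv2.resize(b,(400,333))
h=max(len(a),len(b)); f=lambda i:np.pad(i,((0,h-len(i)),(0,0),(0,0)))
cv2.imwrite("pics/both.png",cv2.resize(np.hstack([f(a),f(b)]),(800,350)))
```

```text
(no output)
```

View pics/both.png

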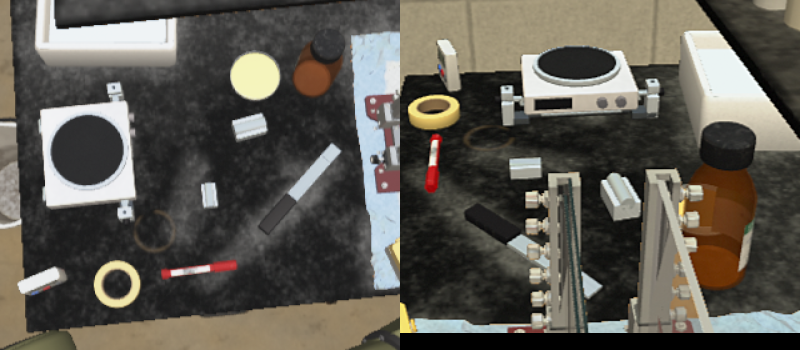

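Run:
```python
import numpy as np,cv2
D=np.load("/tmp/top.npz");W=D["W"];I=D["img"]
def reg(r,lo,hi,nm):
    a,b,d,e=r; w=W[b:e,a:d].reshape(-1,3); m=(w[:,2]>lo)&(w[:,2]<hi); p=w[m]
    R=cv2.minAreaRect(p[:,:2].astype(np.float32)*1000); print(nm,len(p),R,p.mean(0).round(4),np.percentile(p[:,2],[2,50,98]).round(4))
    return p
reg((305,258,328,296),.006,.1,"blkA");reg((325,205,368,238),.006,.1,"blkB")
reg((325,205,368,238),.026,.1,"blkBtop")
p=reg((345,228,435,318),.004,.06,"bar"); reg((345,228,435,318),.010,.06,"barhandle")
reg((170,175,270,310),.045,.06,"shaker tops"); p=reg((170,175,270,310),.062,.08,"platform")
reg((265,320,345,352),.006,.1,"marker");reg((325,155,380,205),.006,.1,"petri");reg((375,135,430,205),.1,.2,"bottle")
w=W.reshape(-1,3); print("bg z",np.nanmedian(w[:,2]))
```

```text
blkA 230 ((480.9639892578125, -252.45257568359375), (47.473350524902344, 31.071359634399414), 0.06963218748569489) [ 0.4772 -0.2492  0.0184] [0.0079 0.0186 0.0248]
blkB 438 ((597.9288330078125, -325.93206787109375), (49.33089828491211, 66.80278778076172), 9.345149993896484) [ 0.5898 -0.3313  0.0246] [0.0088 0.0248 0.0334]
blkBtop 187 ((591.8681640625, -331.7667541503906), (32.99300765991211, 54.66925811767578), 6.393105506896973) [ 0.5913 -0.3317  0.0297] [0.0261 0.0298 0.0341]
bar 996 ((476.4880676269531, -407.9564208984375), (187.97244262695312, 195.47073364257812), 85.935302734375) [ 0.472  -0.3966  0.0092] [0.0041 0.0081 0.0183]
barhandle 400 ((493.5016784667969, -392.7586669921875), (175.06690979003906, 135.81011962890625), 2.9158217906951904) [ 0.4477 -0.3643  0.0135] [0.0101 0.0132 0.0213]
shaker tops 2541 ((564.334716796875, -53.59984588623047), (250.18089294433594, 158.49119567871094), 0.2410963624715805) [ 0.5568 -0.0549  0.0528] [0.047  0.0529 0.0578]
platform 3219 ((565.134765625, -51.92010498046875), (134.87557983398438, 134.22288513183594), 82.34147644042969) [ 0.5644 -0.053   0.0702] [0.0652 0.0703 0.0748]
marker 379 ((365.140380859375, -218.98153686523438), (36.632625579833984, 128.10140991210938), 1.7084335088729858) [ 0.3547 -0.2207  0.0117] [0.0065 0.0117 0.0168]
petri 524 ((687.4243774414062, -354.52862548828125), (88.47867584228516, 89.95330810546875), 63.15771484375) [ 0.6884 -0.3562  0.0081] [0.006  0.0075 0.0136]
bottle 1115 ((670.4061889648438, -452.66912841796875), (71.12461853027344, 62.848350524902344), 45.10285949707031) [ 0.6653 -0.4505  0.1452] [0.1023 0.1593 0.1741]
bg z 0.0009896230509338255
```

The crop shows the shaker at left with its display facing right (world −y). The larger block is at crop (249,126), the smaller at (209,195), and the bar runs from its handle at (265,228) to its tip at (335,148). Next I'll move the wrist camera over the work.

Emit:
{"fn": "step_arm", "kwargs": {
  "plan": [
    {"dz": -0.4},
    {"dz": -0.4},
    {"dx": 0.45},
    {"dx": 0.45},
    {"dx": 0.45},
    {"dx": 0.45},
    {"dx": 0.45},
    {"dx": 0.45},
    {"dx": 0.4},
    {"dx": 0}
  ]
}}

```text
$.plan[0]: bad value
```

```bash
cat >> h.py <<'E'
def delta(pos,rpy):
    "shift in present tool axes (units), then rotvec (units) to reach the pose"
    o=telemetry.get_obs(); R=Rn.from_euler("xyz",o["eef_rot"])
    print("now",o["ee_pos"].round(4),np.round(o["eef_rot"],4),"F",np.round(o["force"],1),"w",round(o["grip_width"],4),"t",round(o["time_s"],2))
    print("shift",(R.inv().apply(np.array(pos)-o["ee_pos"])/0.1).round(3),"rot",((R.inv()*Rn.from_euler("xyz",rpy)).as_rotvec()/(np.pi/2)).round(4))
E
python3 - <<'E'
from h import *
o=telemetry.get_obs();print(o["ee_pos"],o["eef_rot"],o["force"])
c=viewer.camera("wrist");save(c,"w0");W=cloud(c);np.savez("/tmp/w0",W=W,img=c["img"])
print(c["tool_from_camera"],c["fx"])
for p in [(0,0),(639,0),(639,479),(0,479),(320,240)]: print(p,W[p[1],p[0]].round(3))
for t in ["block_mid","bar_mid"]:
  for r in viewer.recognise(t,c)[:2]: print(t,r)
E
```

```text
[ 0.22816438 -0.50041919  0.22244791] [-3.14158692e+00  2.23069344e-05  4.27809028e-01] [-0.79781472  0.15166056 -0.00617123]
[[ 7.62860939e-04 -9.73733362e-01 -2.27690048e-01  6.62851558e-02]
 [ 9.99999294e-01  9.50353828e-04 -7.13824913e-04  6.75310949e-04]
 [ 9.11461241e-04 -2.27689342e-01  9.73733399e-01 -1.61748582e-01]
 [ 0.00000000e+00  0.00000000e+00  0.00000000e+00  1.00000000e+00]] 414.2908405016143
(0, 0) [ 0.281 -0.18  -0.002]
(639, 0) [ 0.489 -0.656  0.027]
(639, 479) [ 0.268 -0.527  0.34 ]
(0, 479) [ 0.233 -0.454  0.339]
(320, 240) [ 0.001 -0.607 -0.919]
```

View pics/w0.png

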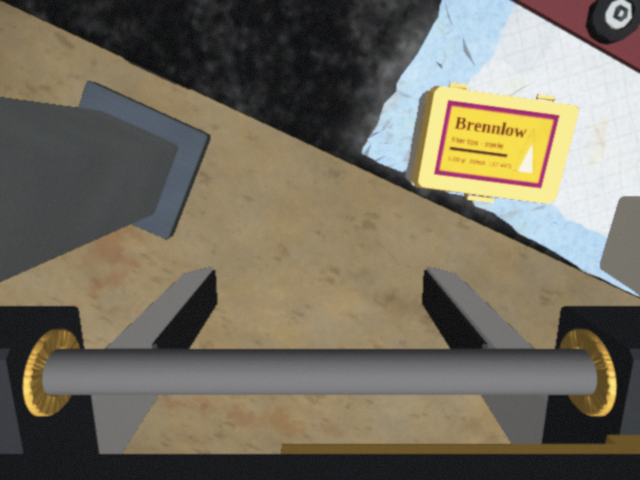

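The move was refused because every row needs all its keys, so the picture shows only the start pose, with the fingers at the bottom and tool +x towards the top. I'll send it again in full.

Emit:
{"fn": "step_arm", "kwargs": {
  "plan": [
    {"dx": 0, "dy": 0, "dz": -0.4, "rx": 0, "ry": 0, "rz": 0, "claw": 0},
    {"dx": 0, "dy": 0, "dz": -0.4, "rx": 0, "ry": 0, "rz": 0, "claw": 0},
    {"dx": 0.4, "dy": 0, "dz": 0, "rx": 0, "ry": 0, "rz": 0, "claw": 0},
    {"dx": 0.4, "dy": 0, "dz": 0, "rx": 0, "ry": 0, "rz": 0, "claw": 0},
    {"dx": 0.4, "dy": 0, "dz": 0, "rx": 0, "ry": 0, "rz": 0, "claw": 0},
    {"dx": 0.4, "dy": 0, "dz": 0, "rx": 0, "ry": 0, "rz": 0, "claw": 0},
    {"dx": 0.4, "dy": 0, "dz": 0, "rx": 0, "ry": 0, "rz": 0, "claw": 0},
    {"dx": 0.4, "dy": 0, "dz": 0, "rx": 0, "ry": 0, "rz": 0, "claw": 0},
    {"dx": 0, "dy": 0, "dz": 0, "rx": 0, "ry": 0, "rz": 0, "claw": 0},
    {"dx": 0, "dy": 0, "dz": 0, "rx": 0, "ry": 0, "rz": 0, "claw": 0}
  ]
}}

```text
time_s: 1.95
ee_pos: [0.4468, -0.4005, 0.3021]
eef_rot: [-3.141, 0.0, 0.429]
force: [-0.4, -0.4, 0.6]
grip_width: 0.094
grip_force: 0.0
```

Run:
```python
from h import *
o=telemetry.get_obs();print(o["ee_pos"],o["eef_rot"],o["force"],o["time_s"])
c=viewer.camera("wrist");save(c,"w1");W=cloud(c);np.savez("/tmp/w1",W=W,img=c["img"])
for p in [(0,0),(639,0),(320,20),(320,240)]: print(p,W[p[1],p[0]].round(3))
for t in ["block_mid","bar_mid","shaker_stand"]:
  for r in viewer.recognise(t,c)[:2]: print(t,r)
```

```text
[ 0.44684426 -0.40054326  0.30212206] [-3.14114997e+00  3.64091387e-04  4.29217017e-01] [-0.44348324 -0.36084293  0.55224015] 1.95
(0, 0) [ 0.498 -0.062  0.053]
(639, 0) [ 0.768 -0.613 -0.002]
(320, 20) [ 0.615 -0.325 -0.   ]
(320, 240) [ 0.404 -0.422 -0.001]
block_mid {'rect': [289.3, 15.0, 351.8, 70.0], 'score': 0.8}
block_mid {'rect': [183.1, 88.0, 222.9, 138.2], 'score': 0.73}
bar_mid {'rect': [251.2, 141.0, 430.3, 216.1], 'score': 0.71}
bar_mid {'rect': [0.0, 0.0, 105.3, 89.1], 'score': 0.34}
shaker_stand {'rect': [0.0, 0.0, 101.9, 91.6], 'score': 0.6}
```

View pics/w1.png

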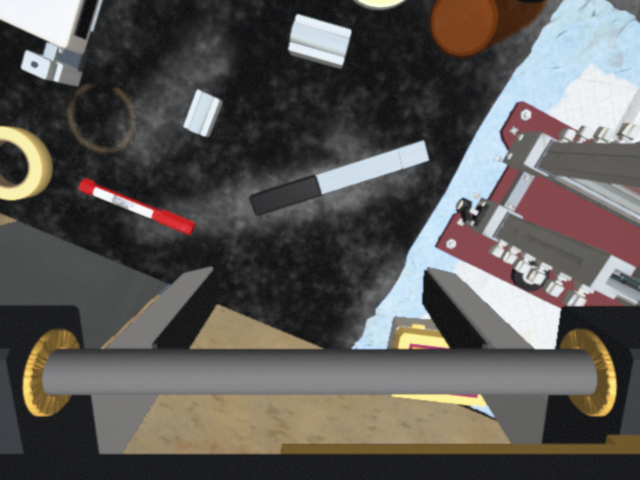

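The wrist view shows the large block at (320,40), the small one at (202,113), and the bar from its handle end at (253,205) to its tip at (427,150). I'll fit the block and bar here.

```bash
cat >> h.py <<'E'
def fit(W,img,r,lo,hi,bright=None,dark=None):
    a,b,d,e=[int(x) for x in r]; b=max(b,0);a=max(a,0)
    w=W[b:e,a:d].reshape(-1,3); g=img[b:e,a:d].max(-1).reshape(-1)
    m=(w[:,2]>lo)&(w[:,2]<hi)
    if bright: m&=g>bright
    if dark: m&=g<dark
    p=w[m]; R=cv2.minAreaRect((p[:,:2]*1000).astype(np.float32)); q=p[:,:2]-p[:,:2].mean(0)
    v=np.linalg.svd(q,full_matrices=False)[2][0]
    print(len(p),"rect",np.round(R[0],1),np.round(R[1],1),round(R[2],1),"mean",p.mean(0).round(4),"z",np.percentile(p[:,2],[2,50,98]).round(4),"long axis deg",round(np.degrees(np.arctan2(v[1],v[0]))%180,1))
    return p
E
python3 - <<'E'
from h import *
D=np.load("/tmp/w1.npz");W=D["W"];I=D["img"]
fit(W,I,(283,8,358,76),.006,.05);fit(W,I,(283,8,358,76),.02,.05,90);fit(W,I,(283,8,358,76),.029,.05,90)
print("bar");fit(W,I,(244,134,438,222),.003,.03);fit(W,I,(318,134,438,222),.003,.03,120);fit(W,I,(244,134,330,222),.008,.03,None,90)
print(W[40,315:325,2])
E
```

```text
2267 rect [ 593.4 -334.3] [34.6 56.1] 10.0 mean [ 0.5916 -0.3347  0.0261] z [0.0107 0.0257 0.0325] long axis deg 99.5
2131 rect [ 593.4 -334.3] [34.6 56.1] 10.0 mean [ 0.5925 -0.3345  0.0269] z [0.0218 0.0267 0.0325] long axis deg 99.7
819 rect [ 593.1 -334.4] [15.9 55.8] 10.9 mean [ 0.5931 -0.3342  0.0308] z [0.0291 0.0307 0.0329] long axis deg 99.7
bar
3862 rect [ 452.8 -431.8] [ 89.4 200. ] 41.6 mean [ 0.4765 -0.4092  0.0092] z [0.0038 0.0074 0.0151] long axis deg 131.3
2298 rect [ 478.6 -460.4] [ 89.4 122.6] 41.3 mean [ 0.5032 -0.4395  0.0064] z [0.0036 0.0065 0.0085] long axis deg 130.3
1523 rect [ 436.1 -364.4] [24.4 76.9] 42.4 mean [ 0.4367 -0.3645  0.0136] z [0.0108 0.0136 0.0154] long axis deg 132.2
[0.02974893 0.0311781  0.03284097 0.03070588 0.03076574 0.0306594
 0.03265889 0.03153586 0.03058114 0.03172043]
```

Run:
```python
from h import *
rpy=(np.pi,-0.2,np.radians(10)); T=Rn.from_euler("xyz",rpy).apply([0,0,1])
p=np.array([.5934,-.3343,.022]); h=p-.09*T; print(T,h); delta(h,rpy)
# shift in tool axes after the rotation
o=telemetry.get_obs(); print("after-rot shift",(Rn.from_euler("xyz",rpy).inv().apply(h-o["ee_pos"])*10).round(3))
D=np.load("/tmp/w1.npz");W=D["W"];I=D["img"]
w=W[0:80,400:560].reshape(-1,3); q=w[(w[:,2]>.02)&(w[:,2]<.2)]; print("bottle",q.min(0),q.max(0)); q=q[q[:,1]>-.5]; print(np.percentile(q[:,0],[1,99]),np.percentile(q[:,1],[1,99]))
```

```text
[ 0.1956511   0.03449857 -0.98006658] [ 0.5757914  -0.33740487  0.11020599]
now [ 0.4456 -0.4015  0.3026] [3.1414 0.     0.4264] F [ 0.7 -0.2  0. ] w 0.0942 t 2.15
shift [ 1.45  -0.046  1.924] rot [-0.0159  0.1266  0.1598]
after-rot shift [ 0.983 -0.405  2.163]
bottle [ 0.63823938 -0.49451176  0.02005024] [ 0.67506068 -0.42252285  0.15429959]
[0.63871078 0.66776417] [-0.4894313  -0.42425172]
```

Emit:
{"fn": "step_arm", "kwargs": {
  "plan": [
    {"dx": 0, "dy": 0, "dz": 0, "rx": -0.005, "ry": 0.042, "rz": 0.053, "claw": 0},
    {"dx": 0, "dy": 0, "dz": 0, "rx": -0.005, "ry": 0.042, "rz": 0.053, "claw": 0},
    {"dx": 0, "dy": 0, "dz": 0, "rx": -0.005, "ry": 0.042, "rz": 0.053, "claw": 0},
    {"dx": 0.33, "dy": -0.135, "dz": 0, "rx": 0, "ry": 0, "rz": 0, "claw": 0},
    {"dx": 0.33, "dy": -0.135, "dz": 0, "rx": 0, "ry": 0, "rz": 0, "claw": 0},
    {"dx": 0.32, "dy": -0.135, "dz": 0, "rx": 0, "ry": 0, "rz": 0, "claw": 0},
    {"dx": 0, "dy": 0, "dz": 0.4, "rx": 0, "ry": 0, "rz": 0, "claw": 0},
    {"dx": 0, "dy": 0, "dz": 0.4, "rx": 0, "ry": 0, "rz": 0, "claw": 0},
    {"dx": 0, "dy": 0, "dz": 0.4, "rx": 0, "ry": 0, "rz": 0, "claw": 0},
    {"dx": 0, "dy": 0, "dz": 0.4, "rx": 0, "ry": 0, "rz": 0, "claw": 0}
  ]
}}

```text
time_s: 3.15
ee_pos: [0.5646, -0.3389, 0.1638]
eef_rot: [-3.141, -0.199, 0.176]
force: [1.4, -0.2, 0.6]
grip_width: 0.0938
grip_force: 0.0
```

Run:
```python
from h import *
rpy=(np.pi,-0.2,np.radians(10)); delta([.5934,-.3343,.022],rpy)
```

```text
now [ 0.5646 -0.3389  0.1638] [-3.1408 -0.1991  0.1759] F [ 1.4 -0.2  0.6] w 0.0938 t 3.15
shift [0.006 0.006 1.448] rot [-0.0007  0.0006  0.0009]
```

Emit:
{"fn": "step_arm", "kwargs": {
  "grip_force": 30,
  "plan": [
    {"dx": 0, "dy": 0, "dz": 0.4, "rx": 0, "ry": 0, "rz": 0, "claw": 0},
    {"dx": 0, "dy": 0, "dz": 0.4, "rx": 0, "ry": 0, "rz": 0, "claw": 0},
    {"dx": 0, "dy": 0, "dz": 0.35, "rx": 0, "ry": 0, "rz": 0, "claw": 0},
    {"dx": 0, "dy": 0, "dz": 0.29, "rx": 0, "ry": 0, "rz": 0, "claw": 0},
    {"dx": 0, "dy": 0, "dz": 0, "rx": 0, "ry": 0, "rz": 0, "claw": 0},
    {"dx": 0, "dy": 0, "dz": 0, "rx": 0, "ry": 0, "rz": 0, "claw": 1},
    {"dx": 0, "dy": 0, "dz": 0, "rx": 0, "ry": 0, "rz": 0, "claw": 1},
    {"dx": 0, "dy": 0, "dz": 0, "rx": 0, "ry": 0, "rz": 0, "claw": 1},
    {"dx": 0, "dy": 0, "dz": 0, "rx": 0, "ry": 0, "rz": 0, "claw": 1},
    {"dx": 0, "dy": 0, "dz": 0, "rx": 0, "ry": 0, "rz": 0, "claw": 1}
  ]
}}

```text
time_s: 4.15
ee_pos: [0.593, -0.3332, 0.0245]
eef_rot: [-3.141, -0.199, 0.177]
force: [-0.8, -0.3, -0.1]
grip_width: 0.0574
grip_force: 0.0
```

Emit:
{"fn": "step_arm", "kwargs": {
  "plan": [
    {"dx": 0, "dy": 0, "dz": 0, "rx": 0, "ry": 0, "rz": 0, "claw": 1},
    {"dx": 0, "dy": 0, "dz": 0, "rx": 0, "ry": 0, "rz": 0, "claw": 1},
    {"dx": 0, "dy": 0, "dz": -0.1, "rx": 0, "ry": 0, "rz": 0, "claw": 1},
    {"dx": 0, "dy": 0, "dz": -0.3, "rx": 0, "ry": 0, "rz": 0, "claw": 1},
    {"dx": 0, "dy": 0, "dz": -0.4, "rx": 0, "ry": 0, "rz": 0, "claw": 1},
    {"dx": 0, "dy": 0, "dz": -0.4, "rx": 0, "ry": 0, "rz": 0, "claw": 1},
    {"dx": 0, "dy": 0, "dz": -0.4, "rx": 0, "ry": 0, "rz": 0, "claw": 1},
    {"dx": 0, "dy": 0, "dz": -0.2, "rx": 0, "ry": 0, "rz": 0, "claw": 1},
    {"dx": 0, "dy": 0, "dz": 0, "rx": 0, "ry": 0, "rz": 0, "claw": 1}
  ]
}}

```text
time_s: 5.05
ee_pos: [0.5582, -0.3402, 0.2037]
eef_rot: [3.139, -0.202, 0.177]
force: [0.2, 0.6, -4.9]
grip_width: 0.0555
grip_force: 30.0
```

Run:
```python
from h import *
rpy=(np.pi,-0.2,np.pi/2); delta([.5634,-.29,.2],rpy)
o=telemetry.get_obs();print(o["grip_force"], "after-rot shift",(Rn.from_euler("xyz",rpy).inv().apply(np.array([.5634,-.29,.2])-o["ee_pos"])*10).round(3))
```

```text
now [ 0.5582 -0.3402  0.2037] [ 3.1393 -0.2019  0.1774] F [ 0.2  0.6 -4.9] w 0.0555 t 5.05
shift [ 0.129 -0.486  0.063] rot [ 0.1783 -0.     -0.8693]
29.99013528227806 after-rot shift [0.485 0.052 0.136]
```

Emit:
{"fn": "step_arm", "kwargs": {
  "plan": [
    {"dx": 0, "dy": 0, "dz": 0, "rx": 0.0178, "ry": 0, "rz": -0.087, "claw": 1},
    {"dx": 0, "dy": 0, "dz": 0, "rx": 0.0178, "ry": 0, "rz": -0.087, "claw": 1},
    {"dx": 0, "dy": 0, "dz": 0, "rx": 0.0178, "ry": 0, "rz": -0.087, "claw": 1},
    {"dx": 0, "dy": 0, "dz": 0, "rx": 0.0178, "ry": 0, "rz": -0.087, "claw": 1},
    {"dx": 0, "dy": 0, "dz": 0, "rx": 0.0178, "ry": 0, "rz": -0.087, "claw": 1},
    {"dx": 0, "dy": 0, "dz": 0, "rx": 0.0178, "ry": 0, "rz": -0.087, "claw": 1},
    {"dx": 0, "dy": 0, "dz": 0, "rx": 0.0178, "ry": 0, "rz": -0.087, "claw": 1},
    {"dx": 0, "dy": 0, "dz": 0, "rx": 0.0178, "ry": 0, "rz": -0.087, "claw": 1},
    {"dx": 0, "dy": 0, "dz": 0, "rx": 0.0178, "ry": 0, "rz": -0.087, "claw": 1},
    {"dx": 0, "dy": 0, "dz": 0, "rx": 0.0178, "ry": 0, "rz": -0.087, "claw": 1}
  ]
}}

```text
time_s: 6.05
ee_pos: [0.5577, -0.3392, 0.1979]
eef_rot: [-3.136, -0.205, 1.577]
force: [-0.6, 0.8, -3.8]
grip_width: 0.0557
grip_force: 30.0
```

Emit:
{"fn": "step_arm", "kwargs": {
  "plan": [
    {"dx": 0.25, "dy": 0.05, "dz": 0, "rx": 0, "ry": 0, "rz": 0, "claw": 1},
    {"dx": 0.24, "dy": 0, "dz": 0, "rx": 0, "ry": 0, "rz": 0, "claw": 1},
    {"dx": 0, "dy": 0, "dz": 0, "rx": 0, "ry": 0, "rz": 0, "claw": 1},
    {"dx": 0, "dy": 0, "dz": 0, "rx": 0, "ry": 0, "rz": 0, "claw": 1}
  ]
}}

```text
time_s: 6.45
ee_pos: [0.5629, -0.2911, 0.2087]
eef_rot: [-3.137, -0.204, 1.572]
force: [0.3, 0.1, -3.4]
grip_width: 0.0555
grip_force: 30.0
```

Run:
```python
from h import *
o=telemetry.get_obs();print(o["ee_pos"],o["eef_rot"],o["grip_width"])
c=viewer.camera("wrist");save(c,"w2");W=cloud(c);np.savez("/tmp/w2",W=W,img=c["img"])
for t in ["block_mid","shaker_stand","shaker_top"]:
  for r in viewer.recognise(t,c)[:2]: print(t,r)
```

```text
[ 0.56289195 -0.29113262  0.20869   ] [-3.13662355 -0.20350095  1.57207016] 0.05553369822523658
block_mid {'rect': [201.4, 197.7, 252.2, 228.1], 'score': 0.92}
block_mid {'rect': [249.8, 253.2, 390.3, 342.5], 'score': 0.77}
shaker_top {'rect': [219.8, 0.0, 437.1, 76.9], 'score': 0.57}
shaker_top {'rect': [82.4, 106.8, 104.6, 253.4], 'score': 0.49}
```

View pics/w2.png

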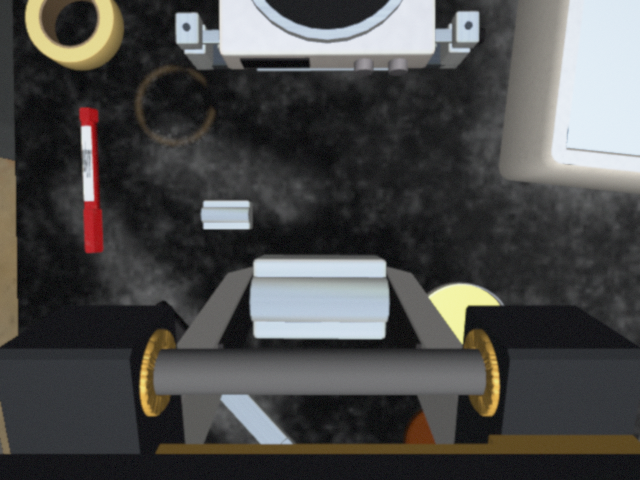

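The shaker's front face lies at row ~66, columns 220–437, with posts at (190,40) and (464,38). The held block is square in the jaws and the small block is at (227,214). Now I'll fit the lip line.

Run:
```python
from h import *
D=np.load("/tmp/w2.npz");W=D["W"];I=D["img"]
w=W[0:110,150:500].reshape(-1,3)
for lo,hi in ((.048,.058),(.022,.046)):
  p=w[(w[:,2]>lo)&(w[:,2]<hi)]; X=[];Y=[]
  for x in np.arange(.475,.65,.005):
    q=p[abs(p[:,0]-x)<.0025]
    if len(q)>4: X.append(x);Y.append(np.percentile(q[:,1],3 if hi>.05 else 50))
  X=np.array(X);Y=np.array(Y)
  k=np.polyfit(X,Y,1)
  for _ in range(3): m=abs(np.polyval(k,X)-Y)<.002; k=np.polyfit(X[m],Y[m],1)
  print(lo,"slope deg",np.degrees(np.arctan(k[0])),"y at .56",np.polyval(k,.56),m.sum(),len(m)); print(np.c_[X,Y].round(4)[::3].tolist())
p=w[(w[:,2]>.050)&(w[:,2]<.0575)]
for sgn,(a,b) in {"post-":(170,215),"post+":(440,482)}.items():
  q=W[5:70,a:b].reshape(-1,3); q=q[(q[:,2]>.05)&(q[:,2]<.064)]; print(sgn,len(q),q.mean(0),q.min(0),q.max(0))
q=W[30:62,221:436]; q=q[(q[...,2]>.048)&(q[...,2]<.058)]; print("top x range",np.percentile(q[:,0],[.5,99.5]),q[:,2].mean())
D2=np.load("/tmp/top.npz"); V=D2["W"].reshape(-1,3); q=V[(V[:,2]>.063)&(V[:,2]<.08)&(abs(V[:,0]-.56)<.1)&(abs(V[:,1]+.05)<.1)];print(cv2.minEnclosingCircle((q[:,:2]*1000).astype(np.float32)))
fit(W,I,(248,250,393,345),.1,.3,100); fit(W,I,(196,194,258,232),.008,.03)
```

```text
0.048 slope deg 0.27353276167485746 y at .56 -0.1261181427037067 34 34
[[0.485, -0.1253], [0.5, -0.1261], [0.515, -0.1264], [0.53, -0.1265], [0.545, -0.1265], [0.56, -0.1264], [0.575, -0.1262], [0.59, -0.1262], [0.605, -0.1261], [0.62, -0.1257], [0.635, -0.1255], [0.65, -0.1252]]
0.022 slope deg 0.45122228384699237 y at .56 -0.12659483699854074 20 36
[[0.475, -0.1074], [0.49, -0.1266], [0.505, -0.1285], [0.52, -0.1285], [0.535, -0.1284], [0.55, -0.1282], [0.565, -0.1264], [0.58, -0.1261], [0.595, -0.1323], [0.61, -0.126], [0.625, -0.1333], [0.64, -0.1258]]
post- 808 [ 0.46041652 -0.1081315   0.05521552] [ 0.4503591  -0.11936494  0.05003645] [ 0.46888396 -0.09488755  0.05885023]
post+ 788 [ 0.67629179 -0.10726421  0.05510506] [ 0.6679535  -0.11833507  0.05013135] [ 0.68616322 -0.09440194  0.05831749]
top x range [0.48578146 0.65157532] 0.05297880553839171
((565.936279296875, -52.85674285888672), 68.34051513671875)
10979 rect [ 563.8 -291.2] [63.6 34.3] 0.3 mean [ 0.5638 -0.2902  0.2111] z [0.2058 0.2113 0.2163] long axis deg 0.1
1349 rect [ 480.7 -250.8] [41.3 23.8] 0.1 mean [ 0.4816 -0.2509  0.0194] z [0.0135 0.0192 0.0237] long axis deg 179.5
```

Run:
```python
from h import *
delta([.568,-.172,.0255],(np.pi,-.2,np.pi/2+.004))
```

```text
now [ 0.5627 -0.2921  0.2093] [-3.1373 -0.2031  1.5707] F [-0.4 -0.3 -4.7] w 0.0557 t 6.65
shift [0.806 0.061 2.042] rot [-0.0022 -0.002  -0.0026]
```

Emit:
{"fn": "step_arm", "kwargs": {
  "plan": [
    {"dx": 0.4, "dy": 0.06, "dz": 0, "rx": -0.002, "ry": -0.002, "rz": -0.003, "claw": 1},
    {"dx": 0.4, "dy": 0, "dz": 0, "rx": 0, "ry": 0, "rz": 0, "claw": 1},
    {"dx": 0, "dy": 0, "dz": 0.4, "rx": 0, "ry": 0, "rz": 0, "claw": 1},
    {"dx": 0, "dy": 0, "dz": 0.4, "rx": 0, "ry": 0, "rz": 0, "claw": 1},
    {"dx": 0, "dy": 0, "dz": 0.4, "rx": 0, "ry": 0, "rz": 0, "claw": 1},
    {"dx": 0, "dy": 0, "dz": 0.4, "rx": 0, "ry": 0, "rz": 0, "claw": 1},
    {"dx": 0, "dy": 0, "dz": 0.3, "rx": 0, "ry": 0, "rz": 0, "claw": 1},
    {"dx": 0, "dy": 0, "dz": 0, "rx": 0, "ry": 0, "rz": 0, "claw": 1},
    {"dx": 0, "dy": 0, "dz": 0, "rx": 0, "ry": 0, "rz": 0, "claw": 1}
  ]
}}

```text
time_s: 7.55
ee_pos: [0.569, -0.1761, 0.0406]
eef_rot: [3.141, -0.199, 1.576]
force: [-0.3, -0.1, -3.1]
grip_width: 0.0556
grip_force: 30.0
```

Run:
```python
from h import *
delta([.568,-.172,.025],(np.pi,-.2,np.pi/2+.004))
```

```text
now [ 0.569  -0.1761  0.0406] [ 3.1405 -0.1994  1.5762] F [-0.3 -0.1 -3.1] w 0.0556 t 7.55
shift [ 0.009 -0.01   0.161] rot [0.0005 0.0004 0.0009]
```

Emit:
{"fn": "step_arm", "kwargs": {
  "plan": [
    {"dx": 0.01, "dy": 0, "dz": 0.08, "rx": 0, "ry": 0, "rz": 0, "claw": 1},
    {"dx": 0, "dy": 0, "dz": 0.06, "rx": 0, "ry": 0, "rz": 0, "claw": 1},
    {"dx": 0, "dy": 0, "dz": 0.02, "rx": 0, "ry": 0, "rz": 0, "claw": 1},
    {"dx": 0, "dy": 0, "dz": 0, "rx": 0, "ry": 0, "rz": 0, "claw": 1},
    {"dx": 0, "dy": 0, "dz": 0, "rx": 0, "ry": 0, "rz": 0, "claw": 1}
  ]
}}

```text
time_s: 8.05
ee_pos: [0.5688, -0.1715, 0.0247]
eef_rot: [3.14, -0.199, 1.576]
force: [0.5, -0.6, -3.9]
grip_width: 0.0557
grip_force: 30.0
```

Emit:
{"fn": "step_arm", "kwargs": {
  "plan": [
    {"dx": 0, "dy": 0, "dz": 0.005, "rx": 0, "ry": 0, "rz": 0, "claw": 1},
    {"dx": 0, "dy": 0, "dz": 0, "rx": 0, "ry": 0, "rz": 0, "claw": 0.2},
    {"dx": 0, "dy": 0, "dz": 0, "rx": 0, "ry": 0, "rz": 0, "claw": 0.2},
    {"dx": 0, "dy": 0, "dz": 0, "rx": 0, "ry": 0, "rz": 0, "claw": 0.2},
    {"dx": 0, "dy": 0, "dz": -0.2, "rx": 0, "ry": 0, "rz": 0, "claw": 0.2},
    {"dx": 0, "dy": 0, "dz": -0.4, "rx": 0, "ry": 0, "rz": 0, "claw": 0.2},
    {"dx": 0, "dy": 0, "dz": -0.4, "rx": 0, "ry": 0, "rz": 0, "claw": 0.2},
    {"dx": 0, "dy": 0, "dz": -0.4, "rx": 0, "ry": 0, "rz": 0, "claw": 0.2},
    {"dx": -0.3, "dy": 0, "dz": -0.3, "rx": 0, "ry": 0, "rz": 0, "claw": 0.2},
    {"dx": -0.3, "dy": 0, "dz": -0.2, "rx": 0, "ry": 0, "rz": 0, "claw": 0.2}
  ]
}}

```text
time_s: 9.05
ee_pos: [0.5696, -0.2687, 0.2014]
eef_rot: [3.137, -0.197, 1.578]
force: [0.7, 0.2, -0.5]
grip_width: 0.0754
grip_force: 0.0
```

Run:
```python
from h import *
o=telemetry.get_obs();print(o["ee_pos"],o["eef_rot"],o["grip_width"],o["time_s"])
c=viewer.camera("wrist");save(c,"w3");W=cloud(c);np.savez("/tmp/w3",W=W,img=c["img"])
for t in ["block_mid"]:
  for r in viewer.recognise(t,c)[:2]:
    print(t,r); a,b,d,e=r["rect"]; fit(W,c["img"],(a-6,b-6,d+6,e+6),.008,.05,80); fit(W,c["img"],(a-6,b-6,d+6,e+6),.03,.05,80)
a=W[:,:,:].reshape(-1,3); p=a[(a[:,2]>.048)&(a[:,2]<.058)&(abs(a[:,0]-.568)<.07)&(a[:,1]<-.1)]
for x in (.51,.54,.57,.6,.63):
  q=p[abs(p[:,0]-x)<.004]; print(x,len(q),np.percentile(q[:,1],3) if len(q) else None)
yaw=np.radians(-48.3); R=(np.pi,0,yaw);
```

```text
[ 0.56958088 -0.26869359  0.20136697] [ 3.13745287 -0.19744646  1.57814456] 0.07543641215369723 9.05
block_mid {'rect': [285.1, 121.4, 354.5, 173.5], 'score': 0.86}
2846 rect [ 569.9 -176.8] [33.7 55.7] 90.0 mean [ 0.5699 -0.1782  0.027 ] z [0.0141 0.027  0.0329] long axis deg 179.9
982 rect [ 569.9 -177.2] [55.2 14.8] 0.2 mean [ 0.5699 -0.1767  0.0315] z [0.0301 0.0315 0.0333] long axis deg 179.7
block_mid {'rect': [186.1, 224.6, 241.8, 258.5], 'score': 0.84}
1453 rect [ 480.6 -255.7] [41.5 24.3] 0.2 mean [ 0.4818 -0.2554  0.02  ] z [0.0129 0.0197 0.0245] long axis deg 0.7h.py:25: RuntimeWarning: Mean of empty slice.
  p=w[m]; R=cv2.minAreaRect((p[:,:2]*1000).astype(np.float32)); q=p[:,:2]-p[:,:2].mean(0)
  ret = um.true_divide(
Traceback (most recent call last):
  File "h.py", line 26, in fit
    v=np.linalg.svd(q,full_matrices=False)[2][0]
      ~~~~~~~~~~~~~~~~~~~~~~~~~~~~~~~~~~~~~~~^^^
IndexError: index 0 is out of bounds for axis 0 with size 0
```

Run:
```python
from h import *
o=telemetry.get_obs();print(o["ee_pos"],o["joint_vel"].round(3))
c=viewer.camera("wrist");W=cloud(c);I=c["img"]
fit(W,I,(279,115,360,180),.03,.05,80);fit(W,I,(180,218,248,265),.008,.03)
a=W.reshape(-1,3); p=a[(a[:,2]>.046)&(a[:,2]<.060)&(abs(a[:,0]-.568)<.07)&(a[:,1]<-.1)&(a[:,1]>-.15)]
for x in (.51,.54,.57,.6,.63):
  q=p[abs(p[:,0]-x)<.004]; print(x,len(q),np.percentile(q[:,1],3).round(4) if len(q) else None)
yaw=np.radians(-48.3); delta([.4361,-.3644,.15],(np.pi,0,yaw))
print("after-rot",(Rn.from_euler("xyz",(np.pi,0,yaw)).inv().apply(np.array([.4361,-.3644,.15])-o["ee_pos"])*10).round(3))
```

```text
[ 0.56915054 -0.27135834  0.20039671] [ 0.057  0.002  0.09   0.017 -0.046  0.036]
236 rect [ 569.2 -169.1] [10.4 54.8] 89.1 mean [ 0.569  -0.1691  0.0305] z [0.03   0.0304 0.0316] long axis deg 0.2
1434 rect [ 480.4 -248.2] [41.2 24.2] 0.0 mean [ 0.4811 -0.2481  0.018 ] z [0.0129 0.0177 0.0223] long axis deg 0.2
0.51 371 -0.1239
0.54 220 -0.1238
0.57 146 -0.1237
0.6 246 -0.1234
0.63 358 -0.1229
now [ 0.569  -0.2693  0.1989] [ 3.1394 -0.1987  1.5745] F [-0.1  1.2 -0.5] w 0.0755 t 9.2
shift [-1.023 -1.333  0.289] rot [-0.1521 -0.0595  1.5326]
after-rot [-0.19   1.612  0.504]
```

Emit:
{"fn": "step_arm", "kwargs": {
  "plan": [
    {"dx": 0, "dy": 0, "dz": 0, "rx": -0.009, "ry": -0.0035, "rz": 0.09, "claw": 0.2},
    {"dx": 0, "dy": 0, "dz": 0, "rx": -0.009, "ry": -0.0035, "rz": 0.09, "claw": 0.2},
    {"dx": 0, "dy": 0, "dz": 0, "rx": -0.009, "ry": -0.0035, "rz": 0.09, "claw": 0.2},
    {"dx": 0, "dy": 0, "dz": 0, "rx": -0.009, "ry": -0.0035, "rz": 0.09, "claw": 0.2},
    {"dx": 0, "dy": 0, "dz": 0, "rx": -0.009, "ry": -0.0035, "rz": 0.09, "claw": 0.2},
    {"dx": 0, "dy": 0, "dz": 0, "rx": -0.009, "ry": -0.0035, "rz": 0.09, "claw": 0.2},
    {"dx": 0, "dy": 0, "dz": 0, "rx": -0.009, "ry": -0.0035, "rz": 0.09, "claw": 0.2},
    {"dx": 0, "dy": 0, "dz": 0, "rx": -0.009, "ry": -0.0035, "rz": 0.09, "claw": 0.2},
    {"dx": 0, "dy": 0, "dz": 0, "rx": -0.009, "ry": -0.0035, "rz": 0.09, "claw": 0.2},
    {"dx": 0, "dy": 0, "dz": 0, "rx": -0.009, "ry": -0.0035, "rz": 0.09, "claw": 0.2}
  ]
}}

```text
time_s: 10.2
ee_pos: [0.569, -0.2666, 0.1975]
eef_rot: [-3.075, -0.076, 0.146]
force: [-0.1, 0.3, 0.7]
grip_width: 0.0756
grip_force: 0.0
```

Emit:
{"fn": "step_arm", "kwargs": {
  "plan": [
    {"dx": 0, "dy": 0, "dz": 0, "rx": -0.009, "ry": -0.0035, "rz": 0.09, "claw": 0.2},
    {"dx": 0, "dy": 0, "dz": 0, "rx": -0.009, "ry": -0.0035, "rz": 0.09, "claw": 0.2},
    {"dx": 0, "dy": 0, "dz": 0, "rx": -0.009, "ry": -0.0035, "rz": 0.09, "claw": 0.2},
    {"dx": 0, "dy": 0, "dz": 0, "rx": -0.009, "ry": -0.0035, "rz": 0.09, "claw": 0.2},
    {"dx": 0, "dy": 0, "dz": 0, "rx": -0.009, "ry": -0.0035, "rz": 0.09, "claw": 0.2},
    {"dx": 0, "dy": 0, "dz": 0, "rx": -0.009, "ry": -0.0035, "rz": 0.09, "claw": 0.2},
    {"dx": 0, "dy": 0, "dz": 0, "rx": -0.009, "ry": -0.0035, "rz": 0.09, "claw": 0.2},
    {"dx": -0.1, "dy": 0.4, "dz": 0, "rx": 0, "ry": 0, "rz": 0, "claw": 0.2},
    {"dx": -0.1, "dy": 0.4, "dz": 0, "rx": 0, "ry": 0, "rz": 0, "claw": 0.2},
    {"dx": 0, "dy": 0.4, "dz": 0, "rx": 0, "ry": 0, "rz": 0, "claw": 0.2}
  ]
}}

```text
time_s: 11.2
ee_pos: [0.4653, -0.3321, 0.1977]
eef_rot: [3.141, 0.001, -0.835]
force: [0.1, -0.3, 0.4]
grip_width: 0.0751
grip_force: 0.0
```

Emit:
{"fn": "step_arm", "kwargs": {
  "plan": [
    {"dx": 0, "dy": 0.4, "dz": 0, "rx": 0, "ry": 0, "rz": 0, "claw": 0.2},
    {"dx": 0, "dy": 0, "dz": 0.25, "rx": 0, "ry": 0, "rz": 0, "claw": 0.2},
    {"dx": 0, "dy": 0, "dz": 0.25, "rx": 0, "ry": 0, "rz": 0, "claw": 0.2},
    {"dx": 0, "dy": 0, "dz": 0, "rx": 0, "ry": 0, "rz": 0, "claw": 0.2},
    {"dx": 0, "dy": 0, "dz": 0, "rx": 0, "ry": 0, "rz": 0, "claw": 0.2}
  ]
}}

```text
time_s: 11.7
ee_pos: [0.4371, -0.3594, 0.1486]
eef_rot: [3.141, 0.001, -0.836]
force: [0.8, -0.1, -0.1]
grip_width: 0.0752
grip_force: 0.0
```

Run:
```python
from h import *
c=viewer.camera("wrist");W=cloud(c);I=c["img"];save(c,"w4")
for r in viewer.recognise("bar_mid",c)[:2]: print(r)
delta([.4361,-.3644,.021],(np.pi,0,np.radians(-48.3)))
```

```text
{'rect': [308.3, 1.0, 342.3, 274.4], 'score': 0.95}
{'rect': [0.0, 254.8, 80.6, 313.4], 'score': 0.71}
now [ 0.4375 -0.3599  0.1496] [ 3.1411e+00 -1.5000e-03 -8.3620e-01] F [ 0.2 -0.3  0. ] w 0.0759 t 11.8
shift [0.022 0.04  1.286] rot [ 0.0003 -0.001   0.0043]
```

Run:
```python
from h import *
c=viewer.camera("wrist");W=cloud(c);I=c["img"]
p=fit(W,I,(290,0,360,300),.0035,.03); fit(W,I,(290,0,360,135),.003,.012,120)
q=fit(W,I,(290,120,360,300),.010,.03,None,90)
```

```text
8769 rect [ 476.  -407.8] [ 24.  193.2] 41.8 mean [ 0.4787 -0.41    0.009 ] z [0.0043 0.0071 0.0147] long axis deg 132.2
4254 rect [ 511.8 -446.6] [22.1 87.9] 42.5 mean [ 0.5126 -0.4474  0.0062] z [0.0038 0.0063 0.0079] long axis deg 132.2
3293 rect [ 437.  -364.3] [24.  76.4] 41.8 mean [ 0.4381 -0.3651  0.0134] z [0.0111 0.0135 0.015 ] long axis deg 132.0
```

View pics/w4.png

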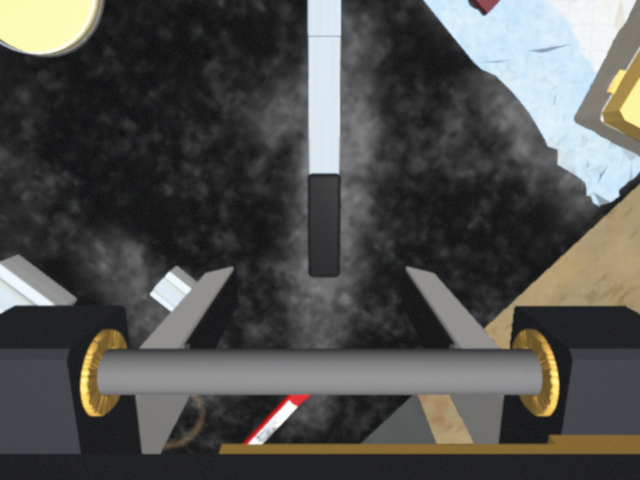

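The bar lies centred at column ~324, along the tool x axis, with its handle over rows 175–275. Descending to grip it.

Emit:
{"fn": "step_arm", "kwargs": {
  "grip_force": 50,
  "plan": [
    {"dx": 0.02, "dy": 0.035, "dz": 0.4, "rx": 0, "ry": 0, "rz": 0.002, "claw": 0.2},
    {"dx": 0, "dy": 0, "dz": 0.4, "rx": 0, "ry": 0, "rz": 0, "claw": 0.2},
    {"dx": 0, "dy": 0, "dz": 0.3, "rx": 0, "ry": 0, "rz": 0, "claw": 0.2},
    {"dx": 0, "dy": 0, "dz": 0.19, "rx": 0, "ry": 0, "rz": 0, "claw": 0.2},
    {"dx": 0, "dy": 0, "dz": 0, "rx": 0, "ry": 0, "rz": 0, "claw": 0.2},
    {"dx": 0, "dy": 0, "dz": 0, "rx": 0, "ry": 0, "rz": 0, "claw": 1},
    {"dx": 0, "dy": 0, "dz": 0, "rx": 0, "ry": 0, "rz": 0, "claw": 1},
    {"dx": 0, "dy": 0, "dz": 0, "rx": 0, "ry": 0, "rz": 0, "claw": 1},
    {"dx": 0, "dy": 0, "dz": 0, "rx": 0, "ry": 0, "rz": 0, "claw": 1},
    {"dx": 0, "dy": 0, "dz": 0, "rx": 0, "ry": 0, "rz": 0, "claw": 1}
  ]
}}

```text
time_s: 12.85
ee_pos: [0.4355, -0.364, 0.0195]
eef_rot: [3.141, -0.0, -0.84]
force: [0.0, -0.7, -0.1]
grip_width: 0.0388
grip_force: 0.0
```

Emit:
{"fn": "step_arm", "kwargs": {
  "plan": [
    {"dx": 0, "dy": 0, "dz": 0, "rx": 0, "ry": 0, "rz": 0, "claw": 1},
    {"dx": 0, "dy": 0, "dz": 0, "rx": 0, "ry": 0, "rz": 0, "claw": 1},
    {"dx": 0, "dy": 0, "dz": 0, "rx": 0, "ry": 0, "rz": 0, "claw": 1}
  ]
}}

```text
time_s: 13.15
ee_pos: [0.4355, -0.3639, 0.0194]
eef_rot: [3.141, 0.0, -0.84]
force: [0.2, -0.1, 1.4]
grip_width: 0.0235
grip_force: 50.0
```

Emit:
{"fn": "step_arm", "kwargs": {
  "plan": [
    {"dx": 0, "dy": 0, "dz": -0.1, "rx": 0, "ry": 0, "rz": 0, "claw": 1},
    {"dx": 0, "dy": 0, "dz": -0.3, "rx": 0, "ry": 0, "rz": 0, "claw": 1},
    {"dx": 0, "dy": 0, "dz": -0.4, "rx": 0, "ry": 0, "rz": 0, "claw": 1},
    {"dx": 0, "dy": 0, "dz": -0.4, "rx": 0, "ry": 0, "rz": 0, "claw": 1},
    {"dx": 0, "dy": 0, "dz": -0.4, "rx": 0, "ry": 0, "rz": 0, "claw": 1},
    {"dx": 0, "dy": 0, "dz": -0.4, "rx": 0, "ry": 0, "rz": 0, "claw": 1},
    {"dx": 0, "dy": 0, "dz": -0.1, "rx": 0, "ry": 0, "rz": 0, "claw": 1}
  ]
}}

```text
time_s: 13.85
ee_pos: [0.4363, -0.3645, 0.2344]
eef_rot: [3.141, -0.007, -0.84]
force: [-0.6, 0.0, -2.5]
grip_width: 0.0234
grip_force: 50.0
```

```bash
cat >> h.py <<'E'
TIP=np.array([.162,0,.0174])
def tcp_for(tip,pitch,yaw=np.pi/2+.004,tipv=TIP):
    R=Rn.from_euler("xyz",(np.pi,pitch,yaw)); return np.array(tip)-R.apply(tipv),R
E
python3 - <<'E'
from h import *
s=.52; ins=.012; yt=-.127+ins; und=.0325-.010+.010/np.cos(s)+.0025-np.tan(s)*(yt+.172)
ax=np.array([0,np.cos(s),-np.sin(s)]); tip=np.array([.5685,yt,und+.002*np.cos(s)])
P,R=tcp_for(tip,s); print("tip",tip,"final tcp",P,"pre",P-.1*ax)
o=telemetry.get_obs(); R0=Rn.from_euler("xyz",o["eef_rot"])
Rl=Rn.from_euler("xyz",(np.pi,0,np.pi/2+.004))
print(o["ee_pos"],o["grip_width"]); print("yaw",((R0.inv()*Rl).as_rotvec()/(np.pi/2)).round(3),"then pitch",((Rl.inv()*R).as_rotvec()/(np.pi/2)).round(3))
print("shift in level frame to pre",(Rl.inv().apply(P-.1*ax-o["ee_pos"])*10).round(3))
E
```

```text
tip [ 0.5685     -0.115       0.00562275] final tcp [ 0.56902776 -0.24693994  0.10121739] pre [ 0.56902776 -0.33372186  0.1509054 ]
[ 0.43632907 -0.36453513  0.23439905] 0.02342213157102798
yaw [ 0.005 -0.002 -1.537] then pitch [-0.    -0.331 -0.   ]
shift in level frame to pre [0.303 1.328 0.835]
```

Emit:
{"fn": "step_arm", "kwargs": {
  "plan": [
    {"dx": 0, "dy": 0, "dz": 0, "rx": 0, "ry": 0, "rz": -0.0904, "claw": 1},
    {"dx": 0, "dy": 0, "dz": 0, "rx": 0, "ry": 0, "rz": -0.0904, "claw": 1},
    {"dx": 0, "dy": 0, "dz": 0, "rx": 0, "ry": 0, "rz": -0.0904, "claw": 1},
    {"dx": 0, "dy": 0, "dz": 0, "rx": 0, "ry": 0, "rz": -0.0904, "claw": 1},
    {"dx": 0, "dy": 0, "dz": 0, "rx": 0, "ry": 0, "rz": -0.0904, "claw": 1},
    {"dx": 0, "dy": 0, "dz": 0, "rx": 0, "ry": 0, "rz": -0.0904, "claw": 1},
    {"dx": 0, "dy": 0, "dz": 0, "rx": 0, "ry": 0, "rz": -0.0904, "claw": 1},
    {"dx": 0, "dy": 0, "dz": 0, "rx": 0, "ry": 0, "rz": -0.0904, "claw": 1},
    {"dx": 0, "dy": 0, "dz": 0, "rx": 0, "ry": 0, "rz": -0.0904, "claw": 1},
    {"dx": 0, "dy": 0, "dz": 0, "rx": 0, "ry": 0, "rz": -0.0904, "claw": 1}
  ]
}}

```text
time_s: 14.85
ee_pos: [0.4353, -0.3636, 0.2283]
eef_rot: [-3.14, 0.001, 0.586]
force: [0.2, 0.5, -1.1]
grip_width: 0.0237
grip_force: 50.0
```

Emit:
{"fn": "step_arm", "kwargs": {
  "plan": [
    {"dx": 0, "dy": 0, "dz": 0, "rx": 0, "ry": 0, "rz": -0.0904, "claw": 1},
    {"dx": 0, "dy": 0, "dz": 0, "rx": 0, "ry": 0, "rz": -0.0904, "claw": 1},
    {"dx": 0, "dy": 0, "dz": 0, "rx": 0, "ry": 0, "rz": -0.0904, "claw": 1},
    {"dx": 0, "dy": 0, "dz": 0, "rx": 0, "ry": 0, "rz": -0.0904, "claw": 1},
    {"dx": 0, "dy": 0, "dz": 0, "rx": 0, "ry": 0, "rz": -0.0904, "claw": 1},
    {"dx": 0, "dy": 0, "dz": 0, "rx": 0, "ry": 0, "rz": -0.0904, "claw": 1},
    {"dx": 0, "dy": 0, "dz": 0, "rx": 0, "ry": 0, "rz": -0.0904, "claw": 1},
    {"dx": 0, "dy": 0.4, "dz": 0, "rx": 0, "ry": 0, "rz": 0, "claw": 1},
    {"dx": 0, "dy": 0.4, "dz": 0, "rx": 0, "ry": 0, "rz": 0, "claw": 1},
    {"dx": 0, "dy": 0.4, "dz": 0, "rx": 0, "ry": 0, "rz": 0, "claw": 1}
  ]
}}

```text
time_s: 15.85
ee_pos: [0.5566, -0.3633, 0.2284]
eef_rot: [-3.14, -0.0, 1.573]
force: [-0.3, -1.3, -1.7]
grip_width: 0.0234
grip_force: 50.0
```

Emit:
{"fn": "step_arm", "kwargs": {
  "plan": [
    {"dx": 0, "dy": 0.13, "dz": 0, "rx": 0, "ry": -0.083, "rz": 0, "claw": 1},
    {"dx": 0, "dy": 0, "dz": 0, "rx": 0, "ry": -0.083, "rz": 0, "claw": 1},
    {"dx": 0, "dy": 0, "dz": 0, "rx": 0, "ry": -0.083, "rz": 0, "claw": 1},
    {"dx": 0, "dy": 0, "dz": 0, "rx": 0, "ry": -0.083, "rz": 0, "claw": 1},
    {"dx": 0, "dy": 0, "dz": 0, "rx": 0, "ry": 0, "rz": 0, "claw": 1},
    {"dx": 0, "dy": 0, "dz": 0, "rx": 0, "ry": 0, "rz": 0, "claw": 1},
    {"dx": 0, "dy": 0, "dz": 0, "rx": 0, "ry": 0, "rz": 0, "claw": 1}
  ]
}}

```text
time_s: 16.55
ee_pos: [0.5685, -0.3641, 0.2293]
eef_rot: [-3.141, 0.52, 1.573]
force: [-0.2, 1.0, -1.6]
grip_width: 0.0233
grip_force: 50.0
```

Run:
```python
from h import *
c=viewer.camera("wrist");save(c,"w5")
delta([.569,-.3337,.151],(np.pi,.52,np.pi/2+.004))
z=c["z_map"]; v,u=np.mgrid[0:480,0:640]
P=np.stack([(u-c["cx"])/c["fx"]*z,(v-c["cy"])/c["fy"]*z,z],-1); T=np.array(c["tool_from_camera"]); Q=P@T[:3,:3].T+T[:3,3]
m=(z>0)&(abs(Q[...,1])<.03)&(Q[...,2]>0)&(Q[...,2]<.03)&(Q[...,0]>.04)&(Q[...,0]<.18)
q=Q[m]; print(len(q),q.min(0),q.max(0))
for x in np.arange(.05,.17,.01):
  w=q[abs(q[:,0]-x)<.003]
  if len(w): print(x.round(3),len(w),"y",np.percentile(w[:,1],[1,50,99]).round(4),"z",np.median(w[:,2]).round(4))
```

```text
now [ 0.5684 -0.3642  0.2293] [-3.1413  0.5201  1.5727] F [-0.7 -0.1 -1.9] w 0.0233 t 16.6
shift [0.654 0.007 0.528] rot [-0.0008  0.     -0.0012]
10903 [ 0.04000187 -0.01065663  0.01086239] [0.11795445 0.01176417 0.01571908]
0.05 728 y [-0.0099  0.001   0.0115] z 0.0132
0.06 780 y [-0.0098  0.0006  0.0113] z 0.0132
0.07 809 y [-0.0101  0.001   0.0117] z 0.0132
0.08 847 y [-0.01    0.0006  0.0115] z 0.0133
0.09 874 y [-0.0102  0.0006  0.0113] z 0.0134
0.1 910 y [-0.0105  0.0005  0.0112] z 0.0134
0.11 944 y [-0.0103  0.0005  0.011 ] z 0.0134
0.12 126 y [-0.0106  0.0005  0.0109] z 0.0135
```

View pics/w5.png

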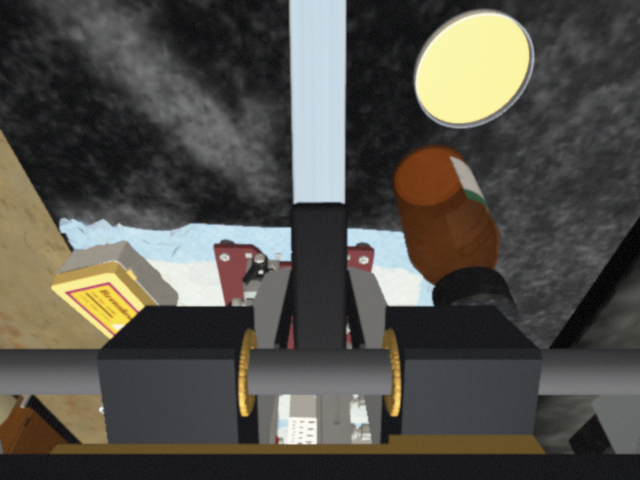

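The bar is level in the jaws, its blade over columns 290–345, and the way ahead is clear. Moving to the pre-insertion pose.

Emit:
{"fn": "step_arm", "kwargs": {
  "plan": [
    {"dx": 0.22, "dy": 0.005, "dz": 0.18, "rx": 0, "ry": 0, "rz": -0.001, "claw": 1},
    {"dx": 0.22, "dy": 0, "dz": 0.18, "rx": 0, "ry": 0, "rz": 0, "claw": 1},
    {"dx": 0.21, "dy": 0, "dz": 0.17, "rx": 0, "ry": 0, "rz": 0, "claw": 1},
    {"dx": 0, "dy": 0, "dz": 0, "rx": 0, "ry": 0, "rz": 0, "claw": 1},
    {"dx": 0, "dy": 0, "dz": 0, "rx": 0, "ry": 0, "rz": 0, "claw": 1},
    {"dx": 0, "dy": 0, "dz": 0, "rx": 0, "ry": 0, "rz": 0, "claw": 1}
  ]
}}

```text
time_s: 17.2
ee_pos: [0.5694, -0.3346, 0.1528]
eef_rot: [3.14, 0.523, 1.574]
force: [-0.2, 0.2, -2.5]
grip_width: 0.0233
grip_force: 50.0
```

Run:
```python
from h import *
delta([.569,-.3337,.151],(np.pi,.52,np.pi/2+.004))
c=viewer.camera("top"); save(c,"t1"); W=cloud(c)
# check the tip: compare expected tip pixel with what is seen
o=telemetry.get_obs();R=Rn.from_euler("xyz",o["eef_rot"]);t=R.apply(TIP)+o["ee_pos"];k=np.array(c["R"])@t+np.array(c["t"]);u=(c["fx"]*k[0]/k[2]+c["cx"],c["fy"]*k[1]/k[2]+c["cy"]);print("tip",t,u)
s=viewer.camera("side");k=np.array(s["R"])@t+np.array(s["t"]);us=(s["fx"]*k[0]/k[2]+s["cx"],s["fy"]*k[1]/k[2]+s["cy"]);print(us)
f=lambda im,u:cv2.resize(im[int(u[1])-50:int(u[1])+50,int(u[0])-66:int(u[0])+67,::-1],(400,300),interpolation=3)
cv2.imwrite("pics/tip.png",np.hstack([f(c["img"],u),f(s["img"],us)]))
```

```text
now [ 0.5694 -0.3346  0.1528] [3.1404 0.5227 1.5738] F [-0.2  0.2 -2.5] w 0.0233 t 17.2
shift [ 0.017 -0.004  0.011] rot [ 0.0004  0.0017 -0.0005]
tip [ 0.5689604  -0.20279267  0.05679778] (np.float64(290.8752848926243), np.float64(233.11143592571057))
(np.float64(341.7043104274791), np.float64(227.31342073266035))
```

View pics/tip.png

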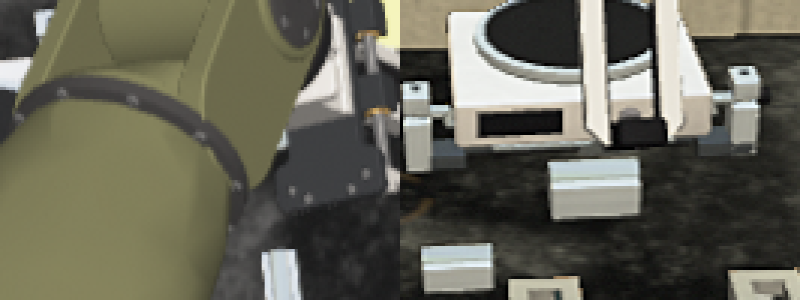

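The side view shows the handle end between the fingers at (640,130) and the block at (595,190), but the blade is hidden. I'll check this by projecting the modelled bar onto the picture.

Run:
```python
from h import *
s=viewer.camera("side");o=telemetry.get_obs();R=Rn.from_euler("xyz",o["eef_rot"]);A=s["img"][...,::-1].copy()
print("cam",-np.array(s["R"]).T@np.array(s["t"]))
def pr(X):
    k=np.array(s["R"])@X+np.array(s["t"]);return (s["fx"]*k[0]/k[2]+s["cx"],s["fy"]*k[1]/k[2]+s["cy"])
for n,x in (("tip",.162),("hend",-.038)):
  for y in (-.011,.011):
    X=R.apply([x,y,.0174 if n=="tip" else .0124])+o["ee_pos"]; p=pr(X);print(n,X.round(3),np.round(p,1)); cv2.circle(A,(int(p[0]),int(p[1])),1,(0,0,255) if n=="tip" else (0,255,0),-1)
for n,X in {"ridgeL":[.5415,-.172,.032],"ridgeR":[.597,-.172,.032],"lip":[.568,-.127,.02]}.items(): p=pr(np.array(X));print(n,np.round(p,1));cv2.circle(A,(int(p[0]),int(p[1])),1,(255,0,255),-1)
cv2.imwrite("pics/s2.png",cv2.resize(A[150:270,270:430],(800,600),interpolation=3))
```

```text
cam [ 0.47428723 -1.00352779  0.50286328]
tip [ 0.558 -0.202  0.056] [335.5 227.8]
tip [ 0.58  -0.202  0.056] [347.5 227.2]
hend [ 0.558 -0.373  0.16 ] [348.4 221.7]
hend [ 0.58  -0.373  0.16 ] [363.8 220.9]
ridgeL [325.3 231.7]
ridgeR [354.5 230.2]
lip [336.7 225.2]
```

View pics/s2.png

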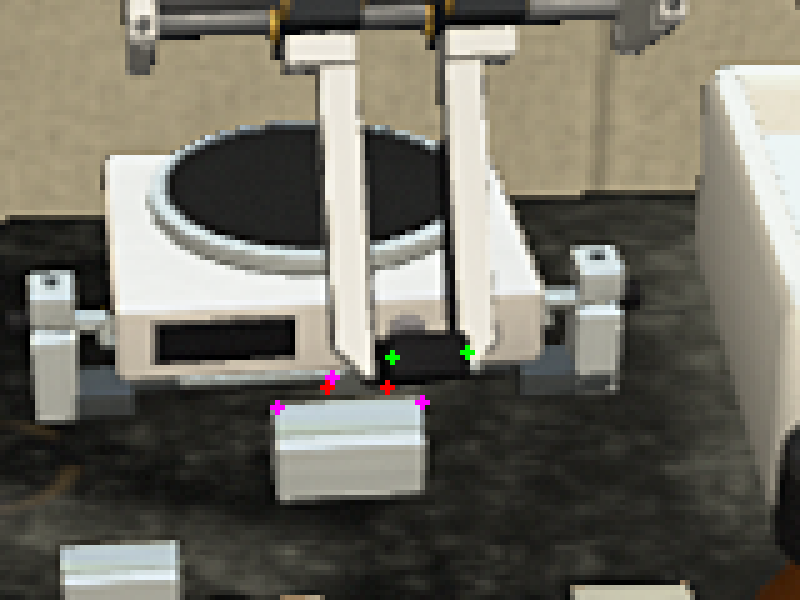

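The modelled handle end matches the picture. The blade is edge-on and hidden, and a light lip strip shows at row 378. I'll check the block-to-lip distance with the side depth.

Run:
```python
from h import *
s=viewer.camera("side");W=cloud(s);I=s["img"]
r=W[225:255,322:358].reshape(-1,3)
fit(W,I,(322,225,358,255),.004,.05,80);fit(W,I,(322,225,358,255),.029,.05,80)
for v in range(215,252,2): print(v,W[v,312].round(4),I[v,312],W[v,335].round(4),I[v,335])
D=np.load("/tmp/w2.npz");V=D["W"];J=D["img"]
for v in range(58,76): print(v,V[v,280].round(4),J[v,280],V[v,340].round(4),J[v,340])
```

```text
556 rect [ 565.7 -145.6] [55.7 90.5] 1.9 mean [ 0.5663 -0.1807  0.0213] z [0.0051 0.0232 0.0333] long axis deg 171.3
129 rect [ 566.5 -172.7] [18.6 55.1] 87.2 mean [ 0.566  -0.1736  0.0315] z [0.0292 0.0317 0.0341] long axis deg 0.7
215 [ 0.5193 -0.1287  0.0461] [ 8 11 11] [ 0.5438 -0.3282  0.1484] [162 153 139]
217 [ 0.5192 -0.1301  0.0425] [18 16 18] [ 0.5648 -0.1243  0.037 ] [165 155 139]
219 [ 0.5192 -0.1266  0.0362] [24 26 25] [ 0.5646 -0.1261  0.0335] [158 149 135]
221 [ 0.5191 -0.1266  0.0318] [0 0 0] [ 0.5647 -0.1249  0.0284] [195 184 166]
223 [ 0.5192 -0.1242  0.026 ] [198 186 167] [ 0.5647 -0.1256  0.0243] [159 149 132]
225 [ 0.5192 -0.1219  0.0203] [165 170 164] [ 0.5673 -0.1003  0.0059] [124 127 120]
227 [ 0.5202 -0.1009  0.0041] [46 46 42] [ 0.5549 -0.2207  0.0681] [83 82 75]
229 [ 5.200e-01 -1.025e-01  4.000e-04] [32 32 28] [ 0.5663 -0.1099  0.0019] [50 48 40]
231 [ 5.195e-01 -1.093e-01 -5.000e-04] [33 33 30] [ 0.5599 -0.1722  0.0325] [198 212 217]
233 [ 5.190e-01 -1.182e-01 -1.000e-04] [40 40 35] [ 0.5598 -0.1732  0.0287] [193 208 213]
235 [ 0.5183 -0.1299  0.002 ] [31
[... 1459 characters left out ...]
[ 0.5799 -0.1262  0.0263] [126 126 125]
68 [ 0.5294 -0.1281  0.0292] [104 115 122] [ 0.5799 -0.1265  0.0248] [143 148 154]
69 [ 0.5285 -0.1259  0.0212] [149 161 172] [ 0.5801 -0.1255  0.02  ] [147 158 169]
70 [ 0.5284 -0.1262  0.0196] [123 133 141] [ 0.5802 -0.1261  0.0192] [113 119 126]
71 [ 0.5264 -0.1198  0.    ] [74 79 81] [ 0.581  -0.12    0.0006] [69 71 75]
72 [ 5.264e-01 -1.208e-01  3.000e-04] [41 43 42] [ 0.5809 -0.1211  0.001 ] [57 59 60]
73 [ 5.264e-01 -1.215e-01 -4.000e-04] [31 30 31] [ 0.581  -0.1213 -0.0009] [57 59 59]
74 [ 5.264e-01 -1.225e-01 -1.000e-04] [32 33 31] [ 0.581  -0.1221 -0.001 ] [59 60 59]
75 [ 0.5263 -0.1232 -0.0006] [31 31 33] [ 0.581  -0.1234 -0.    ] [58 60 59]
```

Emit:
{"fn": "step_arm", "kwargs": {
  "plan": [
    {"dx": 0.15, "dy": 0, "dz": 0.01, "rx": 0, "ry": 0.0017, "rz": 0, "claw": 1},
    {"dx": 0.2, "dy": 0, "dz": 0, "rx": 0, "ry": 0, "rz": 0, "claw": 1},
    {"dx": 0.2, "dy": 0, "dz": 0, "rx": 0, "ry": 0, "rz": 0, "claw": 1},
    {"dx": 0.15, "dy": 0, "dz": 0, "rx": 0, "ry": 0, "rz": 0, "claw": 1},
    {"dx": 0.1, "dy": 0, "dz": 0, "rx": 0, "ry": 0, "rz": 0, "claw": 1},
    {"dx": 0, "dy": 0, "dz": 0, "rx": 0, "ry": 0, "rz": 0, "claw": 1},
    {"dx": 0, "dy": 0, "dz": 0, "rx": 0, "ry": 0, "rz": 0, "claw": 1}
  ]
}}

```text
time_s: 18.1
ee_pos: [0.5687, -0.2646, 0.1105]
eef_rot: [-3.14, 0.519, 1.576]
force: [0.4, 0.7, -1.7]
grip_width: 0.0236
grip_force: 50.0
```

Run:
```python
from h import *
delta([.569,-.247,.1012],(np.pi,.52,np.pi/2+.004))
c=viewer.camera("wrist");save(c,"w6");s=viewer.camera("side");save(s,"s6")
a=cv2.resize(c["img"][0:300,120:520],(400,300)); b=cv2.resize(s["img"][150:270,270:430],(400,300),interpolation=3)
cv2.imwrite("pics/ins.png",np.hstack([a,b])[...,::-1])
W=cloud(c); R=Rn.from_euler("xyz",telemetry.get_obs()["eef_rot"])
p=W.reshape(-1,3); m=(abs(p[:,0]-.569)<.02)&(p[:,1]<-.09)&(p[:,1]>-.2)&(p[:,2]<.07)
for y in np.arange(-.2,-.1,.005):
  q=p[m&(abs(p[:,1]-y)<.0015)]
  if len(q): print(y.round(3),len(q),np.percentile(q[:,2],[5,50,95]).round(4))
```

```text
now [ 0.5687 -0.2646  0.1105] [-3.1404  0.5193  1.5762] F [ 0.4  0.7 -1.7] w 0.0236 t 18.1
shift [ 0.199  0.004 -0.006] rot [-0.0003 -0.0004  0.0008]
-0.2 327 [-0.0006  0.0575  0.0592]
-0.195 555 [-0.0001  0.0553  0.0568]
-0.19 522 [0.0509 0.0525 0.0539]
-0.185 775 [0.023  0.0489 0.051 ]
-0.18 705 [0.0263 0.0464 0.0482]
-0.175 853 [0.0302 0.0431 0.0451]
-0.17 373 [0.0399 0.0413 0.0426]
```

View pics/ins.png

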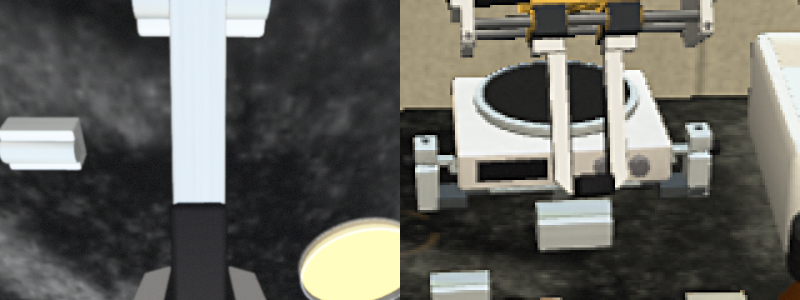

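The blade passes just over the block, centred, with 1–2 mm of clearance. Now the final slide under the lip.

Emit:
{"fn": "step_arm", "kwargs": {
  "plan": [
    {"dx": 0.05, "dy": 0, "dz": -0.005, "rx": 0, "ry": 0, "rz": 0, "claw": 1},
    {"dx": 0.05, "dy": 0, "dz": 0, "rx": 0, "ry": 0, "rz": 0, "claw": 1},
    {"dx": 0.05, "dy": 0, "dz": 0, "rx": 0, "ry": 0, "rz": 0, "claw": 1},
    {"dx": 0.05, "dy": 0, "dz": 0, "rx": 0, "ry": 0, "rz": 0, "claw": 1},
    {"dx": 0.0, "dy": 0, "dz": 0, "rx": 0, "ry": 0, "rz": 0, "claw": 1},
    {"dx": 0, "dy": 0, "dz": 0, "rx": 0, "ry": 0, "rz": 0, "claw": 1}
  ]
}}

```text
time_s: 18.8
ee_pos: [0.5685, -0.2469, 0.1008]
eef_rot: [-3.14, 0.519, 1.576]
force: [1.1, 1.0, -1.8]
grip_width: 0.0235
grip_force: 50.0
```

Run:
```python
from h import *
delta([.569,-.247,.1012],(np.pi,.52,np.pi/2+.004))
o=telemetry.get_obs();R=Rn.from_euler("xyz",o["eef_rot"]);print("tip",R.apply(TIP)+o["ee_pos"],o["moment"])
# target: rest pose slope .38, rotate about ridge contact
for s in (.45,.40,.37):
  yt=-.1145; und=.0325-.010+.010/np.cos(s)+.001-np.tan(s)*(yt+.1725)
  P,Rt=tcp_for([.5685,yt,und+.002*np.cos(s)],s); print(s,"tipz",und,"top at lip",und+.012*np.tan(s)+.0054/np.cos(s),P.round(4))
s=.40;yt=-.1145; und=.0325-.010+.010/np.cos(s)+.001-np.tan(s)*(yt+.1725)
P,Rt=tcp_for([.5685,yt,und+.002*np.cos(s)],s); delta(P,(np.pi,s,np.pi/2+.004))
```

```text
now [ 0.5685 -0.2469  0.1008] [-3.14    0.5192  1.5763] F [ 1.1  1.  -1.8] w 0.0235 t 18.8
shift [-0.003  0.005 -0.003] rot [-0.0005 -0.0005  0.0009]
tip [ 0.56774764 -0.11486275  0.00531909] [ 0.34624697 -0.04655038  0.02781823]
0.45 tipz 0.006588400263975735 top at lip 0.018382081849032804 [ 0.5691 -0.2528  0.0945]
0.4 tipz 0.009835037597019015 top at lip 0.020771360135146445 [ 0.5691 -0.2569  0.0908]
0.37 tipz 0.011729783127475864 top at lip 0.022176098179244208 [ 0.5691 -0.2592  0.0884]
now [ 0.5685 -0.2469  0.1008] [-3.14    0.5192  1.5763] F [ 1.1  1.  -1.8] w 0.0235 t 18.8
shift [-0.038  0.005  0.137] rot [-0.0006  0.0759  0.0008]
```

Emit:
{"fn": "step_arm", "kwargs": {
  "plan": [
    {"dx": -0.008, "dy": 0, "dz": 0.028, "rx": 0, "ry": 0.016, "rz": 0, "claw": 1},
    {"dx": -0.008, "dy": 0, "dz": 0.028, "rx": 0, "ry": 0.016, "rz": 0, "claw": 1},
    {"dx": -0.008, "dy": 0, "dz": 0.028, "rx": 0, "ry": 0.016, "rz": 0, "claw": 1},
    {"dx": -0.008, "dy": 0, "dz": 0.028, "rx": 0, "ry": 0.016, "rz": 0, "claw": 1},
    {"dx": 0, "dy": 0, "dz": 0, "rx": 0, "ry": 0, "rz": 0, "claw": 1},
    {"dx": 0, "dy": 0, "dz": 0, "rx": 0, "ry": 0, "rz": 0, "claw": 1}
  ]
}}

```text
time_s: 19.4
ee_pos: [0.5684, -0.2552, 0.0925]
eef_rot: [-3.14, 0.419, 1.575]
force: [-0.2, -0.2, -2.7]
grip_width: 0.0233
grip_force: 50.0
```

Run:
```python
from h import *
o=telemetry.get_obs();R=Rn.from_euler("xyz",o["eef_rot"]);t=R.apply(TIP)+o["ee_pos"];print("tip",t,o["force"].round(2),o["moment"].round(2),o["eef_rot"])
s=o["eef_rot"][1]; print("underside at ridge", t[2]-.002*np.cos(s)+np.tan(s)*(t[1]+.1725), "tangent",.0225+.01/np.cos(s))
```

```text
tip [ 0.56776961 -0.11434086  0.01066049] [-0.25 -0.17 -2.68] [ 0.27 -0.09  0.03] [-3.14025833  0.41947453  1.57542372]
underside at ridge 0.034769509321120634 tangent 0.03344926777381415
```

Emit:
{"fn": "step_arm", "kwargs": {
  "plan": [
    {"dx": 0, "dy": 0, "dz": 0.01, "rx": 0, "ry": 0.004, "rz": 0, "claw": 1},
    {"dx": 0, "dy": 0, "dz": 0, "rx": 0, "ry": 0, "rz": 0, "claw": 0.6},
    {"dx": 0, "dy": 0, "dz": 0, "rx": 0, "ry": 0, "rz": 0, "claw": 0.5},
    {"dx": 0, "dy": 0, "dz": 0, "rx": 0, "ry": 0, "rz": 0, "claw": 0.5},
    {"dx": 0, "dy": 0, "dz": 0, "rx": 0, "ry": 0, "rz": 0, "claw": 0.5},
    {"dx": 0, "dy": 0, "dz": -0.1, "rx": 0, "ry": 0, "rz": 0, "claw": 0.5},
    {"dx": 0, "dy": 0, "dz": -0.3, "rx": 0, "ry": 0, "rz": 0, "claw": 0.5},
    {"dx": -0.2, "dy": 0, "dz": -0.3, "rx": 0, "ry": 0.06, "rz": 0, "claw": 0.5},
    {"dx": -0.2, "dy": 0, "dz": -0.3, "rx": 0, "ry": 0.06, "rz": 0, "claw": 0.5},
    {"dx": -0.2, "dy": 0, "dz": 0, "rx": 0, "ry": 0.06, "rz": 0, "claw": 0.5}
  ]
}}

```text
time_s: 20.4
ee_pos: [0.5705, -0.2742, 0.2093]
eef_rot: [3.134, 0.129, 1.578]
force: [-0.4, 1.1, -0.5]
grip_width: 0.0469
grip_force: 0.0
```

Emit:
{"fn": "step_arm", "kwargs": {
  "plan": [
    {"dx": 0, "dy": 0, "dz": 0, "rx": 0, "ry": 0.08, "rz": 0, "claw": 1},
    {"dx": 0, "dy": 0, "dz": 0, "rx": 0, "ry": 0, "rz": 0, "claw": 1},
    {"dx": 0, "dy": 0, "dz": 0, "rx": 0, "ry": 0, "rz": 0, "claw": 1},
    {"dx": 0, "dy": 0, "dz": 0, "rx": 0, "ry": 0, "rz": 0, "claw": 1}
  ]
}}

```text
time_s: 20.8
ee_pos: [0.5688, -0.2739, 0.2028]
eef_rot: [-3.14, 0.006, 1.576]
force: [-0.3, 0.7, -0.1]
grip_width: 0.0186
grip_force: 0.0
```

Run:
```python
from h import *
o=telemetry.get_obs();print(o["ee_pos"],o["eef_rot"],o["grip_width"],o["time_s"])
c=viewer.camera("wrist");save(c,"w7");W=cloud(c);s=viewer.camera("side");save(s,"s7")
cv2.imwrite("pics/rest.png",np.hstack([cv2.resize(c["img"],(400,300)),cv2.resize(s["img"][150:270,270:430],(400,300),interpolation=3)])[...,::-1])
p=W.reshape(-1,3)
for y in np.arange(-.34,-.1,.01):
  q=p[(abs(p[:,1]-y)<.0015)&(abs(p[:,0]-.568)<.008)]
  if len(q): print(y.round(3),len(q),np.percentile(q[:,2],[5,50,95]).round(4))
```

```text
[ 0.56879266 -0.27388233  0.2027538 ] [-3.13972876  0.00595272  1.57637621] 0.01861300874369939 20.8
-0.34 50 [-0.0015 -0.0003  0.001 ]
-0.33 59 [-0.0019 -0.0004  0.0006]
-0.29 104 [0.0941 0.0953 0.0962]
-0.28 154 [0.0903 0.0918 0.2274]
-0.27 195 [0.0863 0.0883 0.2458]
-0.26 102 [0.0821 0.0834 0.0846]
-0.25 4408 [0.2996 0.3169 0.3198]
-0.24 104 [0.0738 0.075  0.0762]
-0.23 95 [0.07   0.0711 0.0725]
-0.22 104 [0.0586 0.0597 0.0612]
-0.21 91 [0.0543 0.0555 0.0567]
-0.2 88 [0.0503 0.0515 0.0529]
-0.19 85 [0.0463 0.0475 0.0489]
-0.18 98 [0.0425 0.0436 0.0447]
-0.17 88 [0.038  0.0396 0.0408]
-0.16 88 [0.0341 0.0356 0.0368]
-0.15 87 [0.0301 0.0316 0.0327]
-0.14 83 [0.0258 0.0274 0.0287]
-0.13 82 [0.0213 0.0224 0.0234]
-0.12 174 [0.0524 0.0541 0.0677]
```

View pics/rest.png

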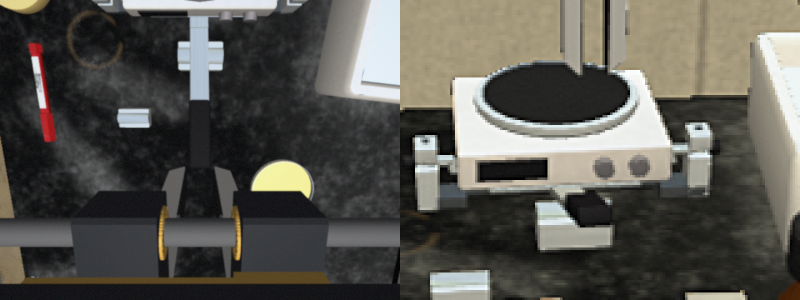

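The bar rests over the block with its tip under the lip at ~0.38 rad, let go. Now I'll bring the closed fingertips over the handle end.

Emit:
{"fn": "step_arm", "kwargs": {
  "plan": [
    {"dx": -0.13, "dy": 0, "dz": 0, "rx": 0, "ry": 0.004, "rz": 0, "claw": 1},
    {"dx": 0, "dy": 0, "dz": 0.3, "rx": 0, "ry": 0, "rz": 0, "claw": 1},
    {"dx": 0, "dy": 0, "dz": 0.3, "rx": 0, "ry": 0, "rz": 0, "claw": 1},
    {"dx": 0, "dy": 0, "dz": 0.2, "rx": 0, "ry": 0, "rz": 0, "claw": 1},
    {"dx": 0, "dy": 0, "dz": 0, "rx": 0, "ry": 0, "rz": 0, "claw": 1},
    {"dx": 0, "dy": 0, "dz": 0, "rx": 0, "ry": 0, "rz": 0, "claw": 1}
  ]
}}

```text
time_s: 21.5
ee_pos: [0.5689, -0.288, 0.1236]
eef_rot: [-3.141, -0.002, 1.575]
force: [0.4, 0.5, 1.5]
grip_width: 0.0002
grip_force: 0.0
```

Emit:
{"fn": "step_arm", "kwargs": {
  "plan": [
    {"dx": 0, "dy": 0, "dz": 0.04, "rx": 0, "ry": 0, "rz": 0, "claw": 1},
    {"dx": 0, "dy": 0, "dz": 0.04, "rx": 0, "ry": 0, "rz": 0, "claw": 1},
    {"dx": 0, "dy": 0, "dz": 0.04, "rx": 0, "ry": 0, "rz": 0, "claw": 1},
    {"dx": 0, "dy": 0, "dz": 0, "rx": 0, "ry": 0, "rz": 0, "claw": 1}
  ]
}}

```text
time_s: 21.9
ee_pos: [0.5691, -0.2884, 0.1117]
eef_rot: [3.141, -0.0, 1.575]
force: [-0.1, -2.0, 6.8]
grip_width: 0.0003
grip_force: 3.2
```

Emit:
{"fn": "step_arm", "kwargs": {
  "plan": [
    {"dx": 0, "dy": 0, "dz": 0.03, "rx": 0, "ry": 0, "rz": 0, "claw": 1},
    {"dx": 0, "dy": 0, "dz": 0.03, "rx": 0, "ry": 0, "rz": 0, "claw": 1},
    {"dx": 0, "dy": 0, "dz": 0.03, "rx": 0, "ry": 0, "rz": 0, "claw": 1},
    {"dx": 0, "dy": 0, "dz": 0, "rx": 0, "ry": 0, "rz": 0, "claw": 1}
  ]
}}

```text
time_s: 22.3
ee_pos: [0.5693, -0.2884, 0.1032]
eef_rot: [3.14, -0.0, 1.575]
force: [-0.1, -2.1, 8.0]
grip_width: 0.0006
grip_force: 3.8
```

Emit:
{"fn": "step_arm", "kwargs": {
  "plan": [
    {"dx": 0, "dy": 0, "dz": 0.03, "rx": 0, "ry": 0, "rz": 0, "claw": 1},
    {"dx": 0, "dy": 0, "dz": 0.03, "rx": 0, "ry": 0, "rz": 0, "claw": 1},
    {"dx": 0, "dy": 0, "dz": 0.03, "rx": 0, "ry": 0, "rz": 0, "claw": 1},
    {"dx": 0, "dy": 0, "dz": 0.03, "rx": 0, "ry": 0, "rz": 0, "claw": 1},
    {"dx": 0, "dy": 0, "dz": 0, "rx": 0, "ry": 0, "rz": 0, "claw": 1}
  ]
}}

```text
time_s: 22.8
ee_pos: [0.5692, -0.2883, 0.091]
eef_rot: [3.141, -0.0, 1.575]
force: [0.6, -2.0, 5.9]
grip_width: 0.0002
grip_force: 2.5
```

```bash
cat > m.py <<'E'
from h import *
def look(n):
    s=viewer.camera("side");W=cloud(s);p=W.reshape(-1,3);save(s,n);o=telemetry.get_obs()
    q=p[(abs(p[:,0]-.52)<.05)&(p[:,1]>-.13)&(p[:,1]<.03)&(p[:,2]>.045)&(p[:,2]<.1)]
    f=p[(abs(p[:,0]-.568)<.08)&(abs(p[:,1]+.12)<.012)&(p[:,2]>.012)&(p[:,2]<.1)]
    print(n,"z",o["ee_pos"][2].round(4),"F",o["force"].round(1),"front face z pct",np.percentile(f[:,2],[1,3,97,99]).round(4))
    # tilt from platform top
    d=p[(np.hypot(p[:,0]-.567,p[:,1]+.053)<.055)&(p[:,2]>.06)&(p[:,2]<.1)]
    k=np.linalg.lstsq(np.c_[d[:,:2]-[.567,-.053],np.ones(len(d))],d[:,2],rcond=None)[0]; print("platform slope",k.round(4),len(d))
E
python3 - <<'E'
from m import *
look("p1")
E
```

```text
p1 z 0.091 F [ 0.5 -2.   5.6] front face z pct [0.0265 0.0284 0.0764 0.0782]
platform slope [-0.0268  0.0296  0.0746] 248
```

Emit:
{"fn": "step_arm", "kwargs": {
  "plan": [
    {"dx": 0, "dy": 0, "dz": 0.03, "rx": 0, "ry": 0, "rz": 0, "claw": 1},
    {"dx": 0, "dy": 0, "dz": 0.03, "rx": 0, "ry": 0, "rz": 0, "claw": 1},
    {"dx": 0, "dy": 0, "dz": 0.02, "rx": 0, "ry": 0, "rz": 0, "claw": 1},
    {"dx": 0, "dy": 0, "dz": 0, "rx": 0, "ry": 0, "rz": 0, "claw": 1}
  ]
}}

```text
time_s: 23.25
ee_pos: [0.5692, -0.2882, 0.0828]
eef_rot: [3.141, -0.001, 1.575]
force: [0.3, -2.4, 5.6]
grip_width: 0.0003
grip_force: 2.6
```

```bash
python3 -c "
from m import *
look('p2')"
```

```text
p2 z 0.0829 F [ 1.2 -1.9  4.6] front face z pct [0.0296 0.0305 0.0748 0.0777]
platform slope [-0.023   0.1836  0.0798] 201
```

Continuing in 1 mm rows and watching the force.

Emit:
{"fn": "step_arm", "kwargs": {
  "plan": [
    {"dx": 0, "dy": 0, "dz": 0.02, "rx": 0, "ry": 0, "rz": 0, "claw": 1},
    {"dx": 0, "dy": 0, "dz": 0.01, "rx": 0, "ry": 0, "rz": 0, "claw": 1},
    {"dx": 0, "dy": 0, "dz": 0, "rx": 0, "ry": 0, "rz": 0, "claw": 1}
  ]
}}

```text
time_s: 23.6
ee_pos: [0.5692, -0.2883, 0.08]
eef_rot: [3.141, -0.0, 1.575]
force: [-0.7, -3.3, 5.7]
grip_width: 0.0
grip_force: 2.6
```

Emit:
{"fn": "step_arm", "kwargs": {
  "plan": [
    {"dx": 0, "dy": 0, "dz": 0.01, "rx": 0, "ry": 0, "rz": 0, "claw": 1},
    {"dx": 0, "dy": 0, "dz": 0.01, "rx": 0, "ry": 0, "rz": 0, "claw": 1},
    {"dx": 0, "dy": 0, "dz": 0, "rx": 0, "ry": 0, "rz": 0, "claw": 1}
  ]
}}

```text
time_s: 23.9
ee_pos: [0.5692, -0.2884, 0.078]
eef_rot: [3.141, -0.0, 1.575]
force: [0.5, -2.5, 5.2]
grip_width: 0.0004
grip_force: 2.6
```

```bash
python3 -c "
from m import *
look('p3')"
```

```text
p3 z 0.078 F [ 0.3 -3.6  5.1] front face z pct [0.0312 0.0325 0.0666 0.0709]
platform slope [-0.0076  0.1209  0.0829] 135
```

Emit:
{"fn": "step_arm", "kwargs": {
  "plan": [
    {"dx": 0, "dy": 0, "dz": 0.01, "rx": 0, "ry": 0, "rz": 0, "claw": 1},
    {"dx": 0, "dy": 0, "dz": 0.01, "rx": 0, "ry": 0, "rz": 0, "claw": 1},
    {"dx": 0, "dy": 0, "dz": 0, "rx": 0, "ry": 0, "rz": 0, "claw": 1}
  ]
}}

```text
time_s: 24.25
ee_pos: [0.5692, -0.2883, 0.0759]
eef_rot: [3.141, -0.0, 1.575]
force: [0.1, -2.4, 5.4]
grip_width: 0.0004
grip_force: 2.5
```

Emit:
{"fn": "step_arm", "kwargs": {
  "plan": [
    {"dx": 0, "dy": 0, "dz": 0.01, "rx": 0, "ry": 0, "rz": 0, "claw": 1},
    {"dx": 0, "dy": 0, "dz": 0, "rx": 0, "ry": 0, "rz": 0, "claw": 1}
  ]
}}

```text
time_s: 24.45
ee_pos: [0.569, -0.2881, 0.0747]
eef_rot: [3.141, -0.001, 1.575]
force: [0.5, -2.6, 4.6]
grip_width: 0.001
grip_force: 2.1
```

```bash
python3 -c "
from m import *
look('p4')
a=cv2.imread('pics/p3.png')[150:270,270:430];b=cv2.imread('pics/p4.png')[150:270,270:430]
cv2.imwrite('pics/p34.png',np.hstack([cv2.resize(x,(400,300),interpolation=3) for x in (a,b)]))"
```

```text
p4 z 0.0746 F [ 1.4 -2.6  4.5] front face z pct [0.0325 0.0339 0.0805 0.083 ]
platform slope [ 0.0473 -0.1342  0.0782] 66
```

```bash
cat >> m.py <<'E'
def tilt(W):
    p=W[170:235,270:400].reshape(-1,3)
    f=p[(p[:,0]>.49)&(p[:,0]<.55)&(abs(p[:,1]+.122)<.012)&(p[:,2]>.01)]
    # white top deck corners / front-left strip, outside the round platform
    t=p[(p[:,0]>.488)&(p[:,0]<.648)&(p[:,1]>-.118)&(p[:,1]<.015)&(np.hypot(p[:,0]-.567,p[:,1]+.053)>.073)&(p[:,2]>.047)]
    A=np.c_[t[:,1]+.127,np.ones(len(t))]; k=None; m=np.ones(len(t),bool)
    for _ in range(5):
        k=np.linalg.lstsq(A[m],t[m,2],rcond=None)[0]; m=abs(A@k-t[:,2])<.005
    pl=p[(np.hypot(p[:,0]-.567,p[:,1]+.053)<.055)&(p[:,2]>.06)&(p[:,2]<.09)]; m2=np.ones(len(pl),bool); B=np.c_[pl[:,1]+.053,np.ones(len(pl))]
    for _ in range(5):
        k2=np.linalg.lstsq(B[m2],pl[m2,2],rcond=None)[0]; m2=abs(B@k2-pl[:,2])<.005
    print("face minz",np.percentile(f[:,2],[1,5]).round(4),"maxz",np.percentile(f[:,2],[95,99]).round(4),"deck slope,front z",k.round(4),m.sum(),"platform",k2.round(4),m2.sum())
E
python3 -c "
from m import *
tilt(np.load('/tmp/side.npz')['W'])
tilt(cloud(viewer.camera('side')))"
```

```text
face minz [0.0195 0.0216] maxz [0.0669 0.0713] deck slope,front z [-0.0009  0.0549] 383 platform [0.0005 0.0724] 934
face minz [0.0327 0.0347] maxz [0.0677 0.0818] deck slope,front z [-0.0868  0.068 ] 73 platform [-0.1008  0.0786] 64
```

Emit:
{"fn": "step_arm", "kwargs": {
  "plan": [
    {"dx": 0, "dy": 0, "dz": 0.01, "rx": 0, "ry": 0, "rz": 0, "claw": 1},
    {"dx": 0, "dy": 0, "dz": 0, "rx": 0, "ry": 0, "rz": 0, "claw": 1}
  ]
}}

```text
time_s: 24.75
ee_pos: [0.5688, -0.2877, 0.0732]
eef_rot: [-3.141, -0.002, 1.575]
force: [0.6, -2.9, 5.6]
grip_width: 0.0003
grip_force: 2.4
```

Emit:
{"fn": "step_arm", "kwargs": {
  "plan": [
    {"dx": 0, "dy": 0, "dz": 0.01, "rx": 0, "ry": 0, "rz": 0, "claw": 1},
    {"dx": 0, "dy": 0, "dz": 0, "rx": 0, "ry": 0, "rz": 0, "claw": 1}
  ]
}}

```text
time_s: 24.95
ee_pos: [0.5687, -0.2877, 0.0721]
eef_rot: [-3.141, -0.002, 1.575]
force: [1.3, -2.7, 5.2]
grip_width: 0.0003
grip_force: 2.3
```

```bash
python3 -c "
from m import *
tilt(cloud(viewer.camera('side')))"
```

```text
face minz [0.0335 0.0351] maxz [0.0781 0.0836] deck slope,front z [-0.0879  0.0686] 39 platform [-0.1277  0.078 ] 35
```

Emit:
{"fn": "step_arm", "kwargs": {
  "plan": [
    {"dx": 0, "dy": 0, "dz": 0.01, "rx": 0, "ry": 0, "rz": 0, "claw": 1},
    {"dx": 0, "dy": 0, "dz": 0, "rx": 0, "ry": 0, "rz": 0, "claw": 1}
  ]
}}

```text
time_s: 25.2
ee_pos: [0.5687, -0.2875, 0.071]
eef_rot: [-3.141, -0.002, 1.575]
force: [1.7, -3.3, 5.0]
grip_width: 0.0007
grip_force: 2.4
```

Emit:
{"fn": "step_arm", "kwargs": {
  "plan": [
    {"dx": 0, "dy": 0, "dz": 0.01, "rx": 0, "ry": 0, "rz": 0, "claw": 1},
    {"dx": 0, "dy": 0, "dz": 0, "rx": 0, "ry": 0, "rz": 0, "claw": 1}
  ]
}}

```text
time_s: 25.4
ee_pos: [0.5687, -0.2875, 0.0699]
eef_rot: [-3.14, -0.002, 1.575]
force: [1.8, -2.9, 6.0]
grip_width: 0.0002
grip_force: 2.4
```

```bash
python3 -c "
from m import *
tilt(cloud(viewer.camera('side')));print(telemetry.get_obs()['force'])"
```

```text
face minz [0.0345 0.0362] maxz [0.0794 0.0837] deck slope,front z [-0.0917  0.0696] 55 platform [-1.1551  0.0254] 13
[ 1.51759213 -3.79293185  5.29345088]
```

The lip is ~15 mm up (tilt ≈0.092–0.1) and the stop has not been forced. I'll ease off and see whether the catches hold.

Emit:
{"fn": "step_arm", "kwargs": {
  "plan": [
    {"dx": 0, "dy": 0, "dz": -0.02, "rx": 0, "ry": 0, "rz": 0, "claw": 1},
    {"dx": 0, "dy": 0, "dz": -0.02, "rx": 0, "ry": 0, "rz": 0, "claw": 1},
    {"dx": 0, "dy": 0, "dz": -0.02, "rx": 0, "ry": 0, "rz": 0, "claw": 1},
    {"dx": 0, "dy": 0, "dz": -0.02, "rx": 0, "ry": 0, "rz": 0, "claw": 1},
    {"dx": 0, "dy": 0, "dz": -0.02, "rx": 0, "ry": 0, "rz": 0, "claw": 1},
    {"dx": 0, "dy": 0, "dz": 0, "rx": 0, "ry": 0, "rz": 0, "claw": 1}
  ]
}}

```text
time_s: 26.05
ee_pos: [0.5685, -0.2875, 0.0798]
eef_rot: [-3.14, -0.002, 1.575]
force: [-0.0, -0.2, -0.8]
grip_width: 0.0006
grip_force: 0.0
```

```bash
python3 -c "
from m import *
tilt(cloud(viewer.camera('side')));print(telemetry.get_obs()['force'])"
```

```text
face minz [0.0322 0.034 ] maxz [0.0671 0.0731] deck slope,front z [-0.0873  0.0676] 132 platform [-0.0822  0.0791] 138
[-0.14517333 -0.04127002 -0.23272941]
```

The catches hold: tilt ≈0.085 with no force on the bar. Retreating to measure where the bar rests.

Emit:
{"fn": "step_arm", "kwargs": {
  "plan": [
    {"dx": 0, "dy": 0, "dz": -0.2, "rx": 0, "ry": 0, "rz": 0, "claw": 1},
    {"dx": 0, "dy": 0, "dz": -0.4, "rx": 0, "ry": 0, "rz": 0, "claw": 1},
    {"dx": 0, "dy": 0, "dz": -0.4, "rx": 0, "ry": 0, "rz": 0, "claw": 0.5},
    {"dx": 0, "dy": 0, "dz": -0.2, "rx": 0, "ry": 0, "rz": 0, "claw": 0.5},
    {"dx": 0, "dy": 0, "dz": 0, "rx": 0, "ry": 0, "rz": 0, "claw": 0.5},
    {"dx": 0, "dy": 0, "dz": 0, "rx": 0, "ry": 0, "rz": 0, "claw": 0.5},
    {"dx": 0, "dy": 0, "dz": 0, "rx": 0, "ry": 0, "rz": 0, "claw": 0.5}
  ]
}}

```text
time_s: 26.8
ee_pos: [0.5683, -0.2875, 0.198]
eef_rot: [-3.138, -0.004, 1.575]
force: [-0.7, 0.0, -0.7]
grip_width: 0.0369
grip_force: 0.0
```

Run:
```python
from m import *
o=telemetry.get_obs();print(o["ee_pos"],o["eef_rot"],o["grip_width"])
c=viewer.camera("wrist");W=cloud(c);p=W.reshape(-1,3);p=p[(p[:,2]>.02)&(p[:,2]<.12)]
for y in np.arange(-.33,-.12,.01):
  q=p[(abs(p[:,1]-y)<.0015)&(abs(p[:,0]-.568)<.03)]
  if len(q): 
    q=q[q[:,2]>np.percentile(q[:,2],90)-.004]; print(y.round(3),len(q),"x",np.percentile(q[:,0],[2,98]).round(4),"z",np.median(q[:,2]).round(4))
tilt(cloud(viewer.camera("side")))
```

```text
[ 0.56825187 -0.28751333  0.19797557] [-3.1378302  -0.00368913  1.57525404] 0.03692204908095497
-0.3 126 x [0.558 0.581] z 0.0594
-0.29 127 x [0.558  0.5808] z 0.0585
-0.28 125 x [0.558  0.5804] z 0.0574
-0.27 131 x [0.558 0.581] z 0.0564
-0.26 142 x [0.558  0.5809] z 0.0553
-0.25 132 x [0.5577 0.5808] z 0.0542
-0.24 130 x [0.5576 0.5803] z 0.053
-0.23 58 x [0.5587 0.5791] z 0.0506
-0.22 115 x [0.5584 0.5792] z 0.0438
-0.21 119 x [0.5576 0.5791] z 0.0428
-0.2 120 x [0.5576 0.579 ] z 0.0417
-0.19 121 x [0.5577 0.5789] z 0.0407
-0.18 125 x [0.5576 0.5788] z 0.0397
-0.17 136 x [0.5576 0.5787] z 0.0386
-0.16 120 x [0.5576 0.5786] z 0.0373
-0.15 133 x [0.5576 0.5785] z 0.0363
-0.14 127 x [0.5576 0.5784] z 0.0353
-0.13 18 x [0.5907 0.5964] z 0.0543
face minz [0.0324 0.0349] maxz [0.0747 0.0817] deck slope,front z [-0.0814  0.0675] 301 platform [-0.0832  0.0791] 673
```

Emit:
{"fn": "step_arm", "kwargs": {
  "plan": [
    {"dx": 0, "dy": 0, "dz": 0, "rx": 0, "ry": -0.07, "rz": -0.003, "claw": 0.5},
    {"dx": 0.2, "dy": 0.007, "dz": 0.2, "rx": 0, "ry": 0, "rz": 0, "claw": 0.5},
    {"dx": 0.1, "dy": 0, "dz": 0.4, "rx": 0, "ry": 0, "rz": 0, "claw": 0.5},
    {"dx": 0, "dy": 0, "dz": 0, "rx": 0, "ry": 0, "rz": 0, "claw": 0.5},
    {"dx": 0, "dy": 0, "dz": 0, "rx": 0, "ry": 0, "rz": 0, "claw": 0.5}
  ]
}}

```text
time_s: 27.4
ee_pos: [0.5691, -0.2646, 0.1371]
eef_rot: [-3.139, 0.107, 1.58]
force: [0.1, 0.4, 0.1]
grip_width: 0.0469
grip_force: 0.0
```

```bash
python3 -c "
from h import *
delta([.5692,-.2695,.062],(np.pi,.106,1.58))"
```

```text
now [ 0.5691 -0.2646  0.1371] [-3.1389  0.1072  1.5803] F [0.1 0.4 0.1] w 0.0469 t 27.4
shift [0.032 0.003 0.752] rot [-0.0017  0.0007  0.0002]
```

Emit:
{"fn": "step_arm", "kwargs": {
  "grip_force": 50,
  "plan": [
    {"dx": 0.03, "dy": 0.003, "dz": 0.3, "rx": -0.001, "ry": 0, "rz": 0, "claw": 0.5},
    {"dx": 0, "dy": 0, "dz": 0.3, "rx": 0, "ry": 0, "rz": 0, "claw": 0.5},
    {"dx": 0, "dy": 0, "dz": 0.15, "rx": 0, "ry": 0, "rz": 0, "claw": 0.5},
    {"dx": 0, "dy": 0, "dz": 0, "rx": 0, "ry": 0, "rz": 0, "claw": 0.5},
    {"dx": 0, "dy": 0, "dz": 0, "rx": 0, "ry": 0, "rz": 0, "claw": 1},
    {"dx": 0, "dy": 0, "dz": 0, "rx": 0, "ry": 0, "rz": 0, "claw": 1},
    {"dx": 0, "dy": 0, "dz": 0, "rx": 0, "ry": 0, "rz": 0, "claw": 1},
    {"dx": 0, "dy": 0, "dz": 0, "rx": 0, "ry": 0, "rz": 0, "claw": 1},
    {"dx": 0, "dy": 0, "dz": 0, "rx": 0, "ry": 0, "rz": 0, "claw": 1}
  ]
}}

```text
time_s: 28.3
ee_pos: [0.5698, -0.2697, 0.0629]
eef_rot: [3.14, 0.109, 1.58]
force: [0.3, -1.9, 3.4]
grip_width: 0.0238
grip_force: 50.0
```

Gripped. Now I'll tip it off the lip, pull back along its axis and lift.

Emit:
{"fn": "step_arm", "kwargs": {
  "plan": [
    {"dx": 0, "dy": 0, "dz": -0.04, "rx": 0, "ry": -0.022, "rz": 0, "claw": 1},
    {"dx": 0, "dy": 0, "dz": -0.04, "rx": 0, "ry": -0.022, "rz": 0, "claw": 1},
    {"dx": 0, "dy": 0, "dz": 0, "rx": 0, "ry": 0, "rz": 0, "claw": 1},
    {"dx": 0, "dy": 0, "dz": 0, "rx": 0, "ry": 0, "rz": 0, "claw": 1}
  ]
}}

```text
time_s: 28.7
ee_pos: [0.5695, -0.2682, 0.0699]
eef_rot: [-3.141, 0.176, 1.58]
force: [-1.1, 0.7, -0.6]
grip_width: 0.0233
grip_force: 50.0
```

Emit:
{"fn": "step_arm", "kwargs": {
  "plan": [
    {"dx": -0.1, "dy": 0, "dz": 0, "rx": 0, "ry": 0, "rz": 0, "claw": 1},
    {"dx": -0.2, "dy": 0, "dz": 0, "rx": 0, "ry": 0, "rz": 0, "claw": 1},
    {"dx": -0.3, "dy": 0, "dz": 0, "rx": 0, "ry": 0, "rz": 0, "claw": 1},
    {"dx": -0.2, "dy": 0, "dz": -0.2, "rx": 0, "ry": 0, "rz": 0, "claw": 1},
    {"dx": 0, "dy": 0, "dz": -0.3, "rx": 0, "ry": 0, "rz": 0, "claw": 1},
    {"dx": 0, "dy": 0, "dz": -0.3, "rx": 0, "ry": 0.05, "rz": 0, "claw": 1},
    {"dx": 0, "dy": 0, "dz": 0, "rx": 0, "ry": 0.063, "rz": 0, "claw": 1},
    {"dx": 0, "dy": 0, "dz": 0, "rx": 0, "ry": 0, "rz": 0, "claw": 1},
    {"dx": 0, "dy": 0, "dz": 0, "rx": 0, "ry": 0, "rz": 0, "claw": 1}
  ]
}}

```text
time_s: 29.6
ee_pos: [0.5694, -0.334, 0.1616]
eef_rot: [-3.14, 0.001, 1.579]
force: [-0.7, 0.5, -2.6]
grip_width: 0.0232
grip_force: 50.0
```

Run:
```python
from m import *
o=telemetry.get_obs();print(o["ee_pos"],o["eef_rot"],o["grip_width"],o["force"],o["time_s"])
s=viewer.camera("side"); tilt(cloud(s))
c=viewer.camera("top");W=cloud(c)
for b in viewer.recognise("block_mid",c)[:3]: print(b,W[int((b["rect"][1]+b["rect"][3])/2),int((b["rect"][0]+b["rect"][2])/2)])
```

```text
[ 0.56938482 -0.33401285  0.16159265] [-3.14002766e+00  7.56347684e-04  1.57886866e+00] 0.023210073058243845 [-0.6552973   0.52293636 -2.57861985] 29.6
face minz [0.0323 0.0346] maxz [0.0753 0.081 ] deck slope,front z [-0.0808  0.0674] 220 platform [-0.081  0.079] 529
```

The shaker is still up. Laying the bar down at about (0.535, −0.385).

Emit:
{"fn": "step_arm", "kwargs": {
  "plan": [
    {"dx": -0.25, "dy": -0.17, "dz": 0, "rx": 0, "ry": 0, "rz": 0, "claw": 1},
    {"dx": -0.26, "dy": -0.17, "dz": 0, "rx": 0, "ry": 0, "rz": 0, "claw": 1},
    {"dx": 0, "dy": 0, "dz": 0.4, "rx": 0, "ry": 0, "rz": 0, "claw": 1},
    {"dx": 0, "dy": 0, "dz": 0.4, "rx": 0, "ry": 0, "rz": 0, "claw": 1},
    {"dx": 0, "dy": 0, "dz": 0.3, "rx": 0, "ry": 0, "rz": 0, "claw": 1},
    {"dx": 0, "dy": 0, "dz": 0.2, "rx": 0, "ry": 0, "rz": 0, "claw": 1},
    {"dx": 0, "dy": 0, "dz": 0, "rx": 0, "ry": 0, "rz": 0, "claw": 1},
    {"dx": 0, "dy": 0, "dz": 0, "rx": 0, "ry": 0, "rz": 0, "claw": 1},
    {"dx": 0, "dy": 0, "dz": 0, "rx": 0, "ry": 0, "rz": 0, "claw": 1}
  ]
}}

```text
time_s: 30.65
ee_pos: [0.5373, -0.3847, 0.0345]
eef_rot: [3.14, 0.001, 1.581]
force: [0.3, -1.1, -1.7]
grip_width: 0.0236
grip_force: 50.0
```

Emit:
{"fn": "step_arm", "kwargs": {
  "plan": [
    {"dx": 0, "dy": 0, "dz": 0.06, "rx": 0, "ry": 0, "rz": 0, "claw": 1},
    {"dx": 0, "dy": 0, "dz": 0.05, "rx": 0, "ry": 0, "rz": 0, "claw": 1},
    {"dx": 0, "dy": 0, "dz": 0.02, "rx": 0, "ry": 0, "rz": 0, "claw": 1},
    {"dx": 0, "dy": 0, "dz": 0, "rx": 0, "ry": 0, "rz": 0, "claw": 1}
  ]
}}

```text
time_s: 31.05
ee_pos: [0.5366, -0.3844, 0.0207]
eef_rot: [3.141, -0.001, 1.58]
force: [-4.5, 3.3, 7.5]
grip_width: 0.0231
grip_force: 50.0
```

Contact made. Release and rise.

Emit:
{"fn": "step_arm", "kwargs": {
  "plan": [
    {"dx": 0, "dy": 0, "dz": -0.01, "rx": 0, "ry": 0, "rz": 0, "claw": 1},
    {"dx": 0, "dy": 0, "dz": 0, "rx": 0, "ry": 0, "rz": 0, "claw": 0.5},
    {"dx": 0, "dy": 0, "dz": 0, "rx": 0, "ry": 0, "rz": 0, "claw": 0.5},
    {"dx": 0, "dy": 0, "dz": 0, "rx": 0, "ry": 0, "rz": 0, "claw": 0.5},
    {"dx": 0, "dy": 0, "dz": -0.1, "rx": 0, "ry": 0, "rz": 0, "claw": 0.5},
    {"dx": 0, "dy": 0, "dz": -0.4, "rx": 0, "ry": 0, "rz": 0, "claw": 0.5},
    {"dx": 0, "dy": 0, "dz": -0.4, "rx": 0, "ry": 0, "rz": 0, "claw": 0.5},
    {"dx": 0, "dy": 0, "dz": -0.4, "rx": 0, "ry": 0, "rz": 0, "claw": 0.5},
    {"dx": 0, "dy": 0, "dz": -0.4, "rx": 0, "ry": 0, "rz": 0, "claw": 0.5},
    {"dx": 0, "dy": 0, "dz": 0, "rx": 0, "ry": 0, "rz": 0, "claw": 0.5}
  ]
}}

```text
time_s: 32.05
ee_pos: [0.538, -0.3856, 0.1982]
eef_rot: [3.134, 0.006, 1.58]
force: [0.2, 0.5, 0.1]
grip_width: 0.0472
grip_force: 0.0
```

Emit:
{"fn": "step_arm", "kwargs": {
  "plan": [
    {"dx": 0, "dy": 0, "dz": 0, "rx": 0, "ry": 0, "rz": 0, "claw": 0.5},
    {"dx": 0, "dy": 0, "dz": 0, "rx": 0, "ry": 0, "rz": 0, "claw": 0.5},
    {"dx": 0, "dy": 0, "dz": 0, "rx": 0, "ry": 0, "rz": 0, "claw": 0.5}
  ]
}}

```text
time_s: 32.35
ee_pos: [0.5362, -0.3842, 0.1895]
eef_rot: [-3.14, -0.002, 1.58]
force: [0.1, 0.3, -0.1]
grip_width: 0.0472
grip_force: 0.0
```

Run:
```python
from m import *
s=viewer.camera("side"); S=cloud(s); tilt(S)
c=viewer.camera("wrist");W=cloud(c);p=W.reshape(-1,3)
for y in np.arange(-.44,-.16,.02):
  q=p[(abs(p[:,1]-y)<.0015)&(abs(p[:,0]-.537)<.02)&(p[:,2]>.003)&(p[:,2]<.06)]
  if len(q): print(y.round(3),len(q),np.percentile(q[:,0],[2,98]).round(3),np.median(q[:,2]).round(4))
for r in viewer.recognise("block_mid",c)[:2]: print(r, W[int((r["rect"][1]+r["rect"][3])/2),int((r["rect"][0]+r["rect"][2])/2)].round(3))
for t in ("bottle_amber","petri","marker_1"):
  for r in viewer.recognise(t,s)[:1]: print(t,r)
o=telemetry.get_obs();print(o["ee_pos"],o["force"],o["time_s"])
```

```text
face minz [0.0323 0.0345] maxz [0.0765 0.0823] deck slope,front z [-0.0825  0.0675] 286 platform [-0.082  0.079] 564
-0.42 66 [0.528 0.549] 0.013
-0.4 98 [0.527 0.55 ] 0.0137
-0.38 103 [0.526 0.549] 0.0135
-0.36 114 [0.526 0.549] 0.0136
-0.34 108 [0.526 0.548] 0.0067
-0.32 108 [0.526 0.547] 0.0069
-0.3 110 [0.525 0.547] 0.0066
-0.28 108 [0.525 0.546] 0.0067
-0.26 113 [0.525 0.546] 0.0068
-0.24 109 [0.524 0.545] 0.0055
{'rect': [216.8, 27.4, 274.8, 68.0], 'score': 0.93} [ 0.481 -0.253  0.022]
bottle_amber {'rect': [413.1, 229.5, 464.7, 357.3], 'score': 0.67}
marker_1 {'rect': [221.5, 240.0, 227.4, 284.9], 'score': 0.76}
[ 0.53648559 -0.38445739  0.19050365] [ 0.15296316  0.33122231 -0.46427165] 32.65
```

The bar lies flat, the shaker is held up, and the bottle, marker pen and small block read unmoved.

```bash
python3 -c "
from station import hand_in
print(hand_in())"
```

```text
the job is handed in; nothing more can be done
None
```

Job handed in at about 33 s of the 72 s: the catches hold the shaker up (tilt about 0.082–0.085 rad after the bar came out), the bar lies flat and clear of it, and the bottle, marker and spare block read unmoved; the petri dish was not found in the last check, though nothing went near it.

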